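# Stack optics plates with separator sheets and true them with a straightedge

### The job

Stack all the loose aluminium plates flat, one above another, squarely on the black base plate bolted to the bench, with one brown separator sheet under every plate (base, sheet, plate, sheet, plate ...); a spare sheet stays flat on the bench. Then stand the straightedge on the bench on the far side of the stack from the robot, roughly centred, with its working face flush against the base plate's long edge so that it trues the stack, and leave it there. Do not disturb the tape roll, jar, lens mount, post or screwdriver.

Things in the scene. Friction and masses are not known exactly. Their poses are not given: they have to be found in the camera images.
- base_top (a point): Black steel base plate bolted flat to the bench by an ear at each end (ears 18 mm long, 5 mm high), 60 x 120 x 12 mm; it never moves. This point is the centre of its top face, 12 mm above the bench. Its x axis lies across the 60 mm width and points to the long side farther from the robot; y runs along the 120 mm length; z up.
- slab1_c (a point): Aluminium plate 60 x 120 x 12 mm with four small holes and a dark disc marked on top, about 0.2 kg, lying flat on the bench; three or four such plates are present (None if absent), all alike. This point is its centre, 6 mm above its underside. x across the 60 mm width, y along the 120 mm length, z up. Either end may point either way.
- sheet1_c (a point): Plain brown hard-laminate separator sheet 56 x 120 x 8 mm, about 90 g, lying flat on the bench; four are always present, all alike. This point is its centre, 4 mm above its underside. x across the 56 mm width, y along the 120 mm length, z up. Either end may point either way.
- slab2_c (a point): Aluminium plate 60 x 120 x 12 mm with four small holes and a dark disc marked on top, about 0.2 kg, lying flat on the bench; three or four such plates are present (None if absent), all alike. This point is its centre, 6 mm above its underside. x across the 60 mm width, y along the 120 mm length, z up. Either end may point either way.
- sheet2_c (a point): Plain brown hard-laminate separator sheet 56 x 120 x 8 mm, about 90 g, lying flat on the bench; four are always present, all alike. This point is its centre, 4 mm above its underside. x across the 56 mm width, y along the 120 mm length, z up. Either end may point either way.
- slab3_c (a point): Aluminium plate 60 x 120 x 12 mm with four small holes and a dark disc marked on top, about 0.2 kg, lying flat on the bench; three or four such plates are present (None if absent), all alike. This point is its centre, 6 mm above its underside. x across the 60 mm width, y along the 120 mm length, z up. Either end may point either way.
- sheet3_c (a point): Plain brown hard-laminate separator sheet 56 x 120 x 8 mm, about 90 g, lying flat on the bench; four are always present, all alike. This point is its centre, 4 mm above its underside. x across the 56 mm width, y along the 120 mm length, z up. Either end may point either way.
- slab4_c (a point): Aluminium plate 60 x 120 x 12 mm with four small holes and a dark disc marked on top, about 0.2 kg, lying flat on the bench; three or four such plates are present (None if absent), all alike. This point is its centre, 6 mm above its underside. x across the 60 mm width, y along the 120 mm length, z up. Either end may point either way.
- sheet4_c (a point): Plain brown hard-laminate separator sheet 56 x 120 x 8 mm, about 90 g, lying flat on the bench; four are always present, all alike. This point is its centre, 4 mm above its underside. x across the 56 mm width, y along the 120 mm length, z up. Either end may point either way.
- straightedge_grip (a point): Straightedge, steel L section 180 mm long, 50 mm wide, 0.6 kg, standing on its foot: upright leg 6 mm thick, 75 mm tall, outer side = working face; foot 6 mm thick behind it. On the foot a black grip block, 40 mm (y) by 22 mm (x), top 80 mm above the bench. This point: in the block, centred, 65 mm above the underside, 30 mm behind the working face. y along its length, z up.
- straightedge_face (a point): Foot of the straightedge's working face: midway along its length, on the face, at the underside. Same axes as straightedge_grip: x points from the face back over the foot, so the face looks to -x. It starts between the robot and the base plate, face turned to the robot within about 20 degrees.
- tape_roll: Roll of green tape lying flat, 96 mm across, 25 mm high. A bystander: leave it alone. Origin at the centre of its underside as built.
- screw_jar: Clear jar with steel lid, 64 mm across, 75 mm high. A bystander: leave it alone. Origin at the centre of its underside as built.
- lens_mount: Square dark lens mount on a post with a round foot, 70 mm wide, 129 mm high. A bystander: leave it alone. Origin at the centre of its underside as built.
- post: Steel post 25 mm across, 80 mm long, lying on the bench. A bystander: leave it alone. Origin at the centre of its underside as built.
- screwdriver: Grey-handled screwdriver lying on the bench. A bystander: leave it alone. Origin at the centre of its underside as built.
Mind the look-alikes: they are no part of the job. What is shaped like the part that bears sheet1_c but green is not meant.

How it is judged:
On the way, in this order (a step that is already met when the one before it is completed fails the run):
1. every plate is stacked on the base plate with a separator sheet under it (x of slab1_c in the frame of base_top between -0.005 and 0.005 m and y of slab1_c in the frame of base_top between -0.008 and 0.008 m and angle between the y axis of each of slab1_c, slab2_c, slab3_c, slab4_c and the y axis of base_top, either way round below 0.06 rad and angle between the z axis of each of slab1_c, slab2_c, slab3_c, slab4_c and the z axis of base_top, either way round below 0.04 rad and ((z of sheet1_c in the frame of slab1_c between -0.0125 and -0.0075 m and horizontal distance between sheet1_c and slab1_c below 0.011 m and angle between the y axis of sheet1_c and the y axis of slab1_c, either way round below 0.12 rad) or (z of sheet2_c in the frame of slab1_c between -0.0125 and -0.0075 m and horizontal distance between sheet2_c and slab1_c below 0.011 m and angle between the y axis of sheet2_c and the y axis of slab1_c, either way round below 0.12 rad) or (z of sheet3_c in the frame of slab1_c between -0.0125 and -0.0075 m and horizontal distance between sheet3_c and slab1_c below 0.011 m and angle between the y axis of sheet3_c and the y axis of slab1_c, either way round below 0.12 rad) or (z of sheet4_c in the frame of slab1_c between -0.0125 and -0.0075 m and horizontal distance between sheet4_c and slab1_c below 0.011 m and angle between the y axis of sheet4_c and the y axis of slab1_c, either way round below 0.12 rad)) and x of slab2_c in the frame of base_top between -0.005 and 0.005 m and y of slab2_c in the frame of base_top between -0.008 and 0.008 m and ((z of sheet1_c in the frame of slab2_c between -0.0125 and -0.0075 m and horizontal distance between sheet1_c and slab2_c below 0.011 m and angle between the y axis of sheet1_c and the y axis of slab2_c, either way round below 0.12 rad) or (z of sheet2_c in the frame of slab2_c between -0.0125 and -0.0075 m and horizontal distance between sheet2_c and slab2_c below 0.011 m and angle between the y axis of sheet2_c and the y axis of slab2_c, either way round below 0.12 rad) or (z of sheet3_c in the frame of slab2_c between -0.0125 and -0.0075 m and horizontal distance between sheet3_c and slab2_c below 0.011 m and angle between the y axis of sheet3_c and the y axis of slab2_c, either way round below 0.12 rad) or (z of sheet4_c in the frame of slab2_c between -0.0125 and -0.0075 m and horizontal distance between sheet4_c and slab2_c below 0.011 m and angle between the y axis of sheet4_c and the y axis of slab2_c, either way round below 0.12 rad)) and x of slab3_c in the frame of base_top between -0.005 and 0.005 m and y of slab3_c in the frame of base_top between -0.008 and 0.008 m and ((z of sheet1_c in the frame of slab3_c between -0.0125 and -0.0075 m and horizontal distance between sheet1_c and slab3_c below 0.011 m and angle between the y axis of sheet1_c and the y axis of slab3_c, either way round below 0.12 rad) or (z of sheet2_c in the frame of slab3_c between -0.0125 and -0.0075 m and horizontal distance between sheet2_c and slab3_c below 0.011 m and angle between the y axis of sheet2_c and the y axis of slab3_c, either way round below 0.12 rad) or (z of sheet3_c in the frame of slab3_c between -0.0125 and -0.0075 m and horizontal distance between sheet3_c and slab3_c below 0.011 m and angle between the y axis of sheet3_c and the y axis of slab3_c, either way round below 0.12 rad) or (z of sheet4_c in the frame of slab3_c between -0.0125 and -0.0075 m and horizontal distance between sheet4_c and slab3_c below 0.011 m and angle between the y axis of sheet4_c and the y axis of slab3_c, either way round below 0.12 rad)) and x of slab4_c in the frame of base_top between -0.005 and 0.005 m and y of slab4_c in the frame of base_top between -0.008 and 0.008 m and ((z of sheet1_c in the frame of slab4_c between -0.0125 and -0.0075 m and horizontal distance between sheet1_c and slab4_c below 0.011 m and angle between the y axis of sheet1_c and the y axis of slab4_c, either way round below 0.12 rad) or (z of sheet2_c in the frame of slab4_c between -0.0125 and -0.0075 m and horizontal distance between sheet2_c and slab4_c below 0.011 m and angle between the y axis of sheet2_c and the y axis of slab4_c, either way round below 0.12 rad) or (z of sheet3_c in the frame of slab4_c between -0.0125 and -0.0075 m and horizontal distance between sheet3_c and slab4_c below 0.011 m and angle between the y axis of sheet3_c and the y axis of slab4_c, either way round below 0.12 rad) or (z of sheet4_c in the frame of slab4_c between -0.0125 and -0.0075 m and horizontal distance between sheet4_c and slab4_c below 0.011 m and angle between the y axis of sheet4_c and the y axis of slab4_c, either way round below 0.12 rad)) and (z of slab1_c in the frame of base_top between 0.01 and 0.018 m or z of slab1_c in the frame of base_top between 0.03 and 0.038 m or z of slab1_c in the frame of base_top between 0.05 and 0.058 m or z of slab1_c in the frame of base_top between 0.07 and 0.078 m) and (z of slab2_c in the frame of base_top between 0.01 and 0.018 m or z of slab2_c in the frame of base_top between 0.03 and 0.038 m or z of slab2_c in the frame of base_top between 0.05 and 0.058 m or z of slab2_c in the frame of base_top between 0.07 and 0.078 m) and (z of slab3_c in the frame of base_top between 0.01 and 0.018 m or z of slab3_c in the frame of base_top between 0.03 and 0.038 m or z of slab3_c in the frame of base_top between 0.05 and 0.058 m or z of slab3_c in the frame of base_top between 0.07 and 0.078 m) and (z of slab4_c in the frame of base_top between 0.01 and 0.018 m or z of slab4_c in the frame of base_top between 0.03 and 0.038 m or z of slab4_c in the frame of base_top between 0.05 and 0.058 m or z of slab4_c in the frame of base_top between 0.07 and 0.078 m) and (height (world z) of sheet1_c below 0.009 m or (z of sheet1_c in the frame of slab1_c between -0.0125 and -0.0075 m and horizontal distance between sheet1_c and slab1_c below 0.011 m and angle between the y axis of sheet1_c and the y axis of slab1_c, either way round below 0.12 rad) or (z of sheet1_c in the frame of slab2_c between -0.0125 and -0.0075 m and horizontal distance between sheet1_c and slab2_c below 0.011 m and angle between the y axis of sheet1_c and the y axis of slab2_c, either way round below 0.12 rad) or (z of sheet1_c in the frame of slab3_c between -0.0125 and -0.0075 m and horizontal distance between sheet1_c and slab3_c below 0.011 m and angle between the y axis of sheet1_c and the y axis of slab3_c, either way round below 0.12 rad) or (z of sheet1_c in the frame of slab4_c between -0.0125 and -0.0075 m and horizontal distance between sheet1_c and slab4_c below 0.011 m and angle between the y axis of sheet1_c and the y axis of slab4_c, either way round below 0.12 rad)) and (height (world z) of sheet2_c below 0.009 m or (z of sheet2_c in the frame of slab1_c between -0.0125 and -0.0075 m and horizontal distance between sheet2_c and slab1_c below 0.011 m and angle between the y axis of sheet2_c and the y axis of slab1_c, either way round below 0.12 rad) or (z of sheet2_c in the frame of slab2_c between -0.0125 and -0.0075 m and horizontal distance between sheet2_c and slab2_c below 0.011 m and angle between the y axis of sheet2_c and the y axis of slab2_c, either way round below 0.12 rad) or (z of sheet2_c in the frame of slab3_c between -0.0125 and -0.0075 m and horizontal distance between sheet2_c and slab3_c below 0.011 m and angle between the y axis of sheet2_c and the y axis of slab3_c, either way round below 0.12 rad) or (z of sheet2_c in the frame of slab4_c between -0.0125 and -0.0075 m and horizontal distance between sheet2_c and slab4_c below 0.011 m and angle between the y axis of sheet2_c and the y axis of slab4_c, either way round below 0.12 rad)) and (height (world z) of sheet3_c below 0.009 m or (z of sheet3_c in the frame of slab1_c between -0.0125 and -0.0075 m and horizontal distance between sheet3_c and slab1_c below 0.011 m and angle between the y axis of sheet3_c and the y axis of slab1_c, either way round below 0.12 rad) or (z of sheet3_c in the frame of slab2_c between -0.0125 and -0.0075 m and horizontal distance between sheet3_c and slab2_c below 0.011 m and angle between the y axis of sheet3_c and the y axis of slab2_c, either way round below 0.12 rad) or (z of sheet3_c in the frame of slab3_c between -0.0125 and -0.0075 m and horizontal distance between sheet3_c and slab3_c below 0.011 m and angle between the y axis of sheet3_c and the y axis of slab3_c, either way round below 0.12 rad) or (z of sheet3_c in the frame of slab4_c between -0.0125 and -0.0075 m and horizontal distance between sheet3_c and slab4_c below 0.011 m and angle between the y axis of sheet3_c and the y axis of slab4_c, either way round below 0.12 rad)) and (height (world z) of sheet4_c below 0.009 m or (z of sheet4_c in the frame of slab1_c between -0.0125 and -0.0075 m and horizontal distance between sheet4_c and slab1_c below 0.011 m and angle between the y axis of sheet4_c and the y axis of slab1_c, either way round below 0.12 rad) or (z of sheet4_c in the frame of slab2_c between -0.0125 and -0.0075 m and horizontal distance between sheet4_c and slab2_c below 0.011 m and angle between the y axis of sheet4_c and the y axis of slab2_c, either way round below 0.12 rad) or (z of sheet4_c in the frame of slab3_c between -0.0125 and -0.0075 m and horizontal distance between sheet4_c and slab3_c below 0.011 m and angle between the y axis of sheet4_c and the y axis of slab3_c, either way round below 0.12 rad) or (z of sheet4_c in the frame of slab4_c between -0.0125 and -0.0075 m and horizontal distance between sheet4_c and slab4_c below 0.011 m and angle between the y axis of sheet4_c and the y axis of slab4_c, either way round below 0.12 rad))), for 0.2 s.
2. the straightedge stands flush against the far long edge of the base plate (x of straightedge_face in the frame of base_top between 0.027 and 0.033 m and y of straightedge_face in the frame of base_top between -0.035 and 0.035 m and z of straightedge_face in the frame of base_top between -0.016 and -0.009 m and angle between the y axis of straightedge_face and the y axis of base_top, either way round below 0.03 rad and angle between straightedge_face's own z axis and vertical below 0.03 rad), for 0.2 s.
At the end, for the whole second after the job is handed in: Plates flat over the base plate (5 mm across, 8 mm along, 0.06 rad), one sheet directly under each; within 11 mm and 0.12 rad of it, spare sheets flat on the bench; straightedge standing on the bench within 3 mm and 0.03 rad of the base's far long edge, centred within 35 mm; all at rest (all of step 1 and all of step 2 and linear speed of each of slab1, slab2, slab3, slab4, straightedge below 0.02 m/s); the robot touches nothing.
It fails at once if the tape roll is disturbed (moved more than 30 mm) (distance of tape_roll from where it was at the start of the episode above 0.03 m).
It fails at once if the screw jar is disturbed (moved more than 30 mm) (distance of screw_jar from where it was at the start of the episode above 0.03 m).
It fails at once if the lens mount is disturbed (moved more than 30 mm) (distance of lens_mount from where it was at the start of the episode above 0.03 m).
It fails at once if the post is disturbed (moved more than 30 mm) (distance of post from where it was at the start of the episode above 0.03 m).
It fails at once if the screwdriver is disturbed (moved more than 30 mm) (distance of screwdriver from where it was at the start of the episode above 0.03 m).
Of slab1, slab2, slab3, slab4 only 3 to 4 are there at a start; the rules pass over those that are not, and their reading is None.
At some moment in a run one of straightedge, slab1, slab2, slab3, slab4 may be knocked a few centimetres aside while the robot is not near it.
Once in a run the grip may slacken for a moment while it holds something.
It also fails if it takes over 210 s, if anything falls off the work surface, if the arm or the gripper's body presses on something with over 40 N, if the wrist force passes 120 N, or if a joint passes its speed limit or range.

### The arm

A 7-joint arm with a two-finger parallel gripper is mounted at the origin on the work surface. World frame = base frame: x ahead of the robot, y to its left, z up, the work surface at z = 0. Lengths are in m, angles in rad, forces in N, time in s.
With the tool pointing down it reaches from about 0.425 to 0.875 m from the base axis. Payload 9.9 kg.
Tool frame: the origin (TCP) lies on the centre line of the jaws, within the pads' length; the fingertips stand 8 mm ahead of it and the grasp point (between the pads) lies 11 mm behind it; y points along the fingers, x is the direction in which the jaws open and shut, and the axes are right-handed (so a half turn about y gives the same grasp; the last joint's range is limited). The gripper opens to 85 mm and grips with 20 to 120 N. Pads are 22 mm wide; open, the fingers measure 114 mm over their backs; the gripper's body (76 mm by 85 mm) begins 54 mm behind the grasp point. The pads swing forward as they close: fully open they stand 13 mm farther back than shut.
Start: joints at [1.212, 0.576, 0.025, 1.437, -0.015, 1.129, -0.057], TCP at [0.183, -0.65, 0.239] pointing down, gripper open.
Joint ranges: [-2.76, 2.76], [-0.34, 2.15], [-1.52, 1.57], [0.19, 2.46], [-1.09, 4.23], [0.17, 1.99], [-2.82, 2.82]. Speed limits (rad/s): [2.22, 2.22, 3.01, 3.01, 3.14, 3.14, 3.14].

### API

Orientations are given as a rotation vector (axis times angle).
In Python, from rig import read_state, cams, workorder gives the robot as it stands. The module is installed in compiled form; this text tells all that it offers.
- The arm moves only by the tool move_arm, never from a script. Its argument "targets" is a list of rows, each a list of 7 numbers: the shift along the tool's x, y, z in mm, then the turn, a rotation vector about the tool's x, y, z in units of 5 degrees (1.0 is 5 degrees), then the opening, from 0 (shut) to 1 (fully open). In form: [[x, y, z, ax, ay, az, fingers], ...]. A call has 1 to 12 rows; each row is the pose to reach, as a shift and turn from the pose commanded when the call began, along the tool's axes at that moment; what a row does not reach only later rows make up. A row lasts 1/8 s, in which the tool goes at most 62.5 mm and 10.7 degrees, less where a joint would pass 70% of its speed; a pose out of reach is approached as far as the arm can. A call with a gripper value outside its range is refused whole. The fingers move at their own pace and stop on an object; the grip force is fixed at half the most. Time passes only in rows, so rows that repeat a pose let the fingers close. It gives the time, the measured TCP pose, the force and the opening at its end, in the units of the state.
- read_state(): the state, without advancing time (a new reading comes with each control period).
- cams.grab_frame(name): name is "scene" or "top"; returns the picture (420x560x3 uint8, blue, green, red); there is no depth.
- cams.camera_info(name): a dict with "K" (3x3 intrinsics, pixels), "R" (3x3) and "t" (3): a world point X has camera coordinates R X + t. Camera axes: x right, y down, z forward; pixel columns grow to the right and rows downward; lengths in m; the calibration is good to about 2 mm. A picture is of the moment at which its call begins. camera_info takes no time and is no camera call.
- workorder.hand_in(): hands the job in, once; it reports no verdict.
The state is a dict: "time": time; "q": joint angles; "joint_vel": joint speeds; "tau": joint torques, N m; "tcp_pos": TCP position; "tool_rot": TCP orientation; "contact_force": force on the tool from outside, world axes, zero at the start; "torque": the same for the moment, N m; "grip_width": finger opening in m.
Only numpy, scipy, OpenCV 4.12 (cv2) and the standard library are available. Lean on these libraries where they do the work, as an engineer would, in place of code of your own. Each camera call takes 0.05 s, during which the arm holds its last target.

## Working session

There is one attempt and no reset: what is moved stays moved. The work goes in short steps, Python scripts to look and compute and a tool call to move; the robot and the scene stay as the last step left them, time stands still between calls to the robot, and variables do not carry over. Pictures are saved under pics/ and viewed, and the job is handed in when it is done.

Besides the shell and the picture viewer there is one more tool, called as name(argument=value, ...) on one line, values as JSON. move_arm: Moves the arm, as the interface text tells. Its arguments: {"type":"object","properties":{"targets":{"type":"array","items":{"type":"array","items":{"type":"number"}}}},"required":["targets"]}

```bash
mkdir -p pics; ls
python3 - <<'E'
from rig import read_state, cams
import cv2,numpy as np
s=read_state()
for k,v in s.items(): print(k,np.round(v,4))
for n in("scene","top"):
    im=cams.grab_frame(n); cv2.imwrite(f"pics/{n}0.png",im)
    c=cams.camera_info(n); print(n,{k:np.round(v,4).tolist() for k,v in c.items()}, (-np.array(c["R"]).T@np.array(c["t"])).round(3))
E
```

```text
pics
time 0.0
q [ 1.2122  0.5765  0.0248  1.4379 -0.015   1.129  -0.0565]
joint_vel [-0.0004  0.0015  0.      0.0008 -0.0007  0.0007 -0.0002]
tau [-1.40000e-03 -7.65766e+01  2.24980e+00 -2.85969e+01  1.52000e-02
  1.26000e-02  1.00000e-04]
tcp_pos [ 0.1831 -0.6492  0.2385]
tool_rot [-1.3258  1.0054 -1.0031]
contact_force [0.698  0.5489 1.03  ]
torque [-0.0099 -0.0183 -0.0105]
grip_width 0.0854
scene {'K': [[520.416, 0.0, 273.2902], [0.0, 520.416, 210.6304], [0.0, 0.0, 1.0]], 'R': [[-0.5979, 0.8015, 0.0108], [0.5259, 0.4024, -0.7493], [-0.6049, -0.4423, -0.6621]], 't': [0.2995, -0.2007, 1.7085]} [1.318 0.596 0.978]
top {'K': [[449.8239, 0.0, 277.3972], [0.0, 449.8239, 209.3891], [0.0, 0.0, 1.0]], 'R': [[0.0051, -1.0, 0.0039], [-0.9946, -0.0055, -0.1034], [0.1034, -0.0033, -0.9946]], 't': [-0.0137, 0.4927, 1.5349]} [ 0.331 -0.006  1.578]
```

View pics/scene0.png

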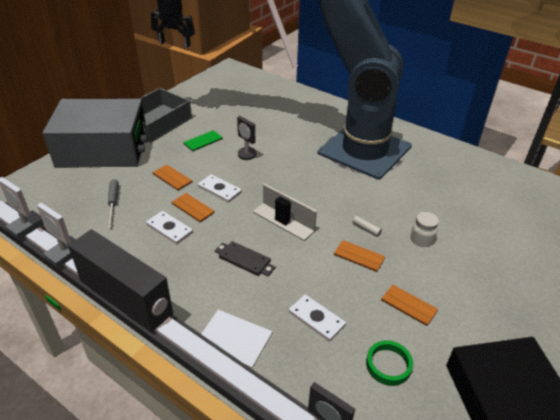

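View pics/top0.png

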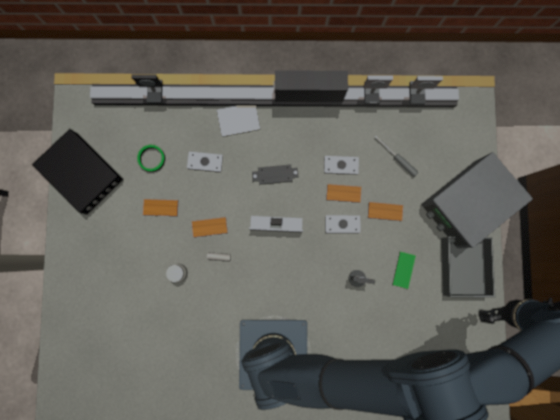

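The top view (pixels, top0) shows three plates at (205,162), (341,165) and (343,224). The brown sheets are at (161,208), (209,227), (343,194) and (385,212). The green look-alike is at (404,270), the base at (275,174) and the straightedge at (276,224). The plates and brown sheets fit the description by colour and holes, and the green one is excluded. Next I'll enlarge the crops to confirm this.

Run:
```python
import cv2,numpy as np
t=cv2.imread("pics/top0.png"); s=cv2.imread("pics/scene0.png")
cv2.imwrite("pics/c1.png",cv2.resize(t[145:290,135:415],None,fx=2.85,fy=2.85,interpolation=cv2.INTER_CUBIC))
cv2.imwrite("pics/c2.png",cv2.resize(s[160:345,140:445],None,fx=2.6,fy=2.6,interpolation=cv2.INTER_CUBIC))
from scipy.spatial.transform import Rotation as R
print(R.from_rotvec([-1.3258,1.0054,-1.0031]).as_matrix().round(3))
hsv=cv2.cvtColor(t,cv2.COLOR_BGR2HSV)
for p in [(205,155),(215,162),(161,208),(209,227),(404,270),(275,174),(255,174),(239,120),(230,200),(260,222),(340,200)]: print(p,t[p[1],p[0]],hsv[p[1],p[0]])
hsv=cv2.cvtColor(s,cv2.COLOR_BGR2HSV)
for p in [(310,325),(172,177),(410,304),(245,258),(300,280),(280,222)]: print(p,s[p[1],p[0]],hsv[p[1],p[0]])
```

```text
[[ 0.271 -0.001  0.962]
 [-0.962  0.002  0.271]
 [-0.002 -1.    -0.   ]]
(205, 155) [154 151 148] [105  10 154]
(215, 162) [158 155 153] [108   8 158]
(161, 208) [ 45 101 149] [ 16 178 149]
(209, 227) [ 50 103 151] [ 16 171 151]
(404, 270) [ 61 132  44] [ 66 170 132]
(275, 174) [78 79 79] [30  3 79]
(255, 174) [115 113 111] [105   9 115]
(239, 120) [158 154 152] [110  10 158]
(230, 200) [121 129 128] [ 34  16 129]
(260, 222) [158 154 151] [107  11 158]
(340, 200) [ 64  96 132] [ 14 131 132]
(310, 325) [153 152 155] [170   5 155]
(172, 177) [ 43 106 181] [ 14 194 181]
(410, 304) [ 43 112 186] [ 14 196 186]
(245, 258) [69 68 74] [175  21  74]
(300, 280) [149 159 161] [ 25  19 161]
(280, 222) [71 77 79] [23 26 79]
```

View pics/c1.png

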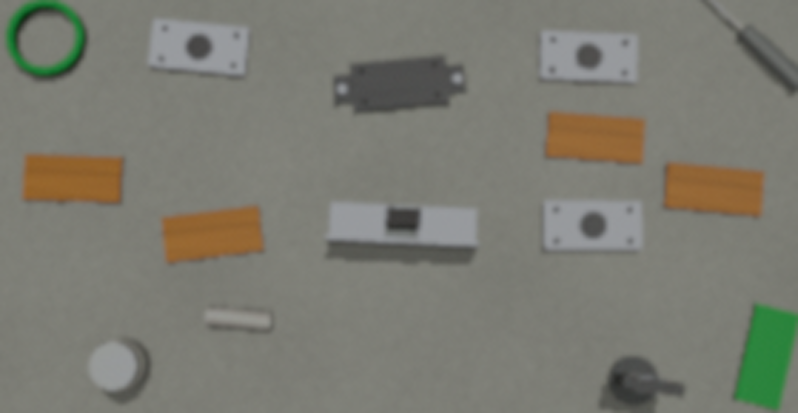

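View pics/c2.png

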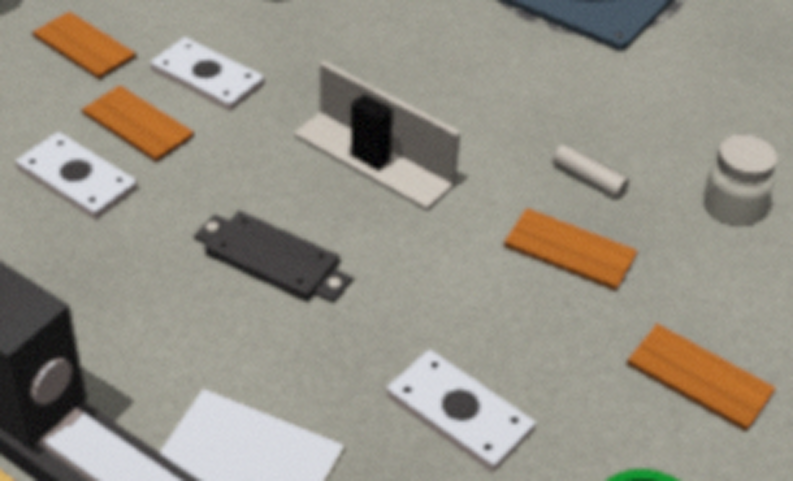

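The crops confirm it: three holed plates, four brown sheets, the green look-alike left out, and the base with bolted ears. I'll write the measuring helper now.

```bash
cat > h.py <<'E'
from rig import read_state, cams
import cv2,numpy as np
from scipy.spatial.transform import Rotation as Rot
UP=4
CI={n:cams.camera_info(n) for n in("scene","top")}
def ray(n,uv,z):
    c=CI[n];K,R,t=[np.array(c[k]) for k in("K","R","t")]
    uv=np.asarray(uv,float).reshape(-1,2)
    d=np.linalg.solve(K,np.c_[uv,np.ones(len(uv))].T); d=(R.T@d).T; o=-R.T@t
    return o+d*((z-o[2])/d[:,2])[:,None]
def pix(n,X):
    c=CI[n];K,R,t=[np.array(c[k]) for k in("K","R","t")]
    p=(K@(R@np.atleast_2d(X).T+t[:,None])).T; return p[:,:2]/p[:,2:]
def mask(im,kind):
    big=cv2.resize(im,None,fx=UP,fy=UP,interpolation=cv2.INTER_CUBIC)
    h=cv2.cvtColor(big,cv2.COLOR_BGR2HSV)
    H,S,V=[h[...,i].astype(int) for i in range(3)]
    if kind=="sheet": m=(H>8)&(H<24)&(S>95)
    if kind=="plate": m=(V>142)&(S<40)
    if kind=="base": m=(V<98)&(S<60)
    if kind=="block": m=(V<55)
    return m.astype(np.uint8)
def find(n,im,kind,z,size,tol=0.014):
    """filled outlines cast on plane z; returns list (x,y,yaw of long axis deg,long,short,u,v)"""
    cs,_=cv2.findContours(mask(im,kind),cv2.RETR_EXTERNAL,cv2.CHAIN_APPROX_NONE)
    out=[]
    for c in cs:
        if cv2.contourArea(c)<300: continue
        uv=(c.reshape(-1,2)+0.5)/UP-0.5
        P=ray(n,uv,z)[:,:2]*1000
        r=cv2.minAreaRect(P.astype(np.float32)); a,b=sorted(r[1])
        if abs(a/1000-size[0])>tol or abs(b/1000-size[1])>tol: continue
        m=cv2.moments(P.astype(np.float32)); cx,cy=m["m10"]/m["m00"],m["m01"]/m["m00"]
        yaw=np.degrees(.5*np.arctan2(2*m["mu11"],m["mu20"]-m["mu02"]))%180
        out.append((cx,cy,yaw,b,a,*uv.mean(0),*r[0]))
    return out
def grab(tag):
    d={}
    for n in("scene","top"):
        d[n]=cams.grab_frame(n); cv2.imwrite(f"pics/{n}_{tag}.png",d[n])
    return d
E
cat > m.py <<'E'
from h import *
import sys
im=grab(sys.argv[1])
for kind,z,size in(("sheet",.008,(.056,.12)),("plate",.012,(.06,.12)),("base",.012,(.06,.125))):
    for n in im:
        for o in find(n,im[n],kind,z,size): print(kind,n,"x%.1f y%.1f yaw%.1f  %.1fx%.1f uv(%.0f,%.0f) rect(%.1f,%.1f)"%o)
E
python3 m.py a
```

```text
sheet scene x503.7 y399.1 yaw88.3  121.5x62.0 uv(409,304) rect(503.8,399.1)
sheet scene x436.0 y226.1 yaw97.2  121.7x62.9 uv(359,255) rect(436.0,226.2)
sheet scene x557.1 y-244.1 yaw85.0  125.8x60.9 uv(193,207) rect(557.0,-244.2)
sheet scene x493.7 y-389.5 yaw84.2  127.0x61.3 uv(172,177) rect(493.6,-389.6)
sheet top x432.4 y227.1 yaw97.5  119.8x56.6 uv(209,227) rect(432.3,227.1)
sheet top x491.0 y-389.0 yaw84.7  120.2x56.0 uv(385,211) rect(490.9,-389.0)
sheet top x500.1 y400.6 yaw88.2  120.6x56.5 uv(160,207) rect(499.9,400.5)
sheet top x554.3 y-243.5 yaw86.0  119.4x55.6 uv(343,193) rect(554.3,-243.3)
plate scene x-308.7 y501.5 yaw0.5  127.7x47.7 uv(549,158) rect(-304.8,505.0)
plate top x447.1 y-238.6 yaw90.5  118.7x57.7 uv(344,224) rect(447.2,-239.8)
plate top x657.5 y-236.7 yaw87.4  117.8x58.0 uv(341,165) rect(656.6,-236.6)
plate top x665.8 y249.0 yaw84.6  118.4x58.4 uv(204,161) rect(665.6,248.8)
```

Run:
```python
from h import *
t=cv2.imread("pics/top_a.png"); s=cv2.imread("pics/scene_a.png")
for n,im in(("top",t),("scene",s)):
  for thr in (85,92,100,108):
    g=cv2.resize(im,None,fx=UP,fy=UP,interpolation=cv2.INTER_CUBIC).max(2)
    m=(g<thr).astype(np.uint8)
    cs,_=cv2.findContours(m,cv2.RETR_EXTERNAL,cv2.CHAIN_APPROX_NONE)
    for c in cs:
        uv=(c.reshape(-1,2)+.5)/UP-.5
        P=ray(n,uv,.012)[:,:2]*1000
        if not(500<P[:,0].mean()<750 and abs(P[:,1].mean())<300 and cv2.contourArea(c)>200): continue
        r=cv2.minAreaRect(P.astype(np.float32)); mm=cv2.moments(P.astype(np.float32))
        yaw=np.degrees(.5*np.arctan2(2*mm["mu11"],mm["mu20"]-mm["mu02"]))%180
        print(n,thr,"c %.1f %.1f yaw %.1f"%(mm["m10"]/mm["m00"],mm["m01"]/mm["m00"],yaw),np.round(r[1],1),np.round(r[0],1),uv.mean(0).round())
a=cv2.resize(t[155:195,245:305],None,fx=10,fy=10,interpolation=cv2.INTER_CUBIC)
b=cv2.resize(s[235:285,205:285],None,fx=8,fy=8,interpolation=cv2.INTER_CUBIC)
cv2.imwrite("pics/b1.png",a);cv2.imwrite("pics/b2.png",b)
```

```text
top 85 c 617.5 -0.8 yaw 95.8 [ 59.8 157. ] [ 6.171e+02 -2.000e-01] [274. 175.]
top 85 c 655.8 -235.5 yaw 69.9 [21.2 20.7] [ 656.  -235.8] [341. 164.]
top 85 c 665.0 248.4 yaw 94.5 [23.4 23.9] [665.2 248.4] [204. 161.]
top 92 c 617.8 -0.9 yaw 95.8 [ 62.4 160.3] [ 6.173e+02 -3.000e-01] [274. 175.]
top 92 c 655.7 -235.7 yaw 73.2 [24.8 24.3] [ 655.9 -235.8] [341. 164.]
top 92 c 665.0 248.3 yaw 97.5 [25.2 25.7] [665.2 248.4] [204. 161.]
top 100 c 618.0 -0.9 yaw 95.8 [ 64.6 163.1] [ 6.175e+02 -5.000e-01] [274. 174.]
top 100 c 655.8 -235.8 yaw 70.9 [26.6 26.1] [ 656.  -235.8] [341. 164.]
top 100 c 664.9 248.3 yaw 97.0 [26.7 27. ] [665.  248.2] [204. 161.]
top 108 c 618.1 0.7 yaw 95.7 [ 67.  165.2] [ 6.178e+02 -4.000e-01] [276. 174.]
top 108 c 655.7 -235.7 yaw 78.8 [28.3 27.9] [ 656.  -235.8] [341. 164.]
top 108 c 664.9 248.3 yaw 97.8 [27.9 29.2] [664.8 248.4] [204. 161.]
scene 85 c 665.4 246.1 yaw 112.4 [26.7 27.6] [665.5 246.2] [317. 315.]
scene 85 c 626.4 4.5 yaw 95.7 [ 65.8 162.4] [625.8   3.3] [244. 258.]
scene 85 c 655.8 -238.1 yaw 138.5 [23.5 25.4] [ 655.6 -238.5] [169. 225.]
scene 92
[... 242 characters left out ...]
29.  28.6] [665.1 245.8] [317. 315.]
scene 100 c 626.1 3.8 yaw 95.4 [ 67.8 164.7] [625.6   2.8] [244. 258.]
scene 100 c 661.8 -172.3 yaw 177.4 [ 4.9 54.8] [ 663.3 -172.1] [184. 237.]
scene 100 c 655.8 -238.2 yaw 139.6 [25.8 28.1] [ 655.6 -238.5] [169. 225.]
scene 100 c 572.4 -180.0 yaw 174.1 [ 5.8 47.7] [ 570.4 -179.6] [206. 217.]
scene 108 c 665.3 246.0 yaw 109.5 [29.4 29.5] [665.3 246.1] [317. 315.]
scene 108 c 625.9 3.6 yaw 95.3 [ 69.1 165.6] [625.5   2.8] [244. 258.]
scene 108 c 663.0 -172.4 yaw 177.5 [ 6.5 56.9] [ 663.7 -172.2] [184. 237.]
scene 108 c 655.8 -238.2 yaw 139.0 [27.1 28.1] [ 655.9 -238.2] [169. 225.]
scene 108 c 571.4 -180.1 yaw 173.7 [ 8.9 53.3] [ 568.6 -179.4] [206. 217.]
```

View pics/b1.png

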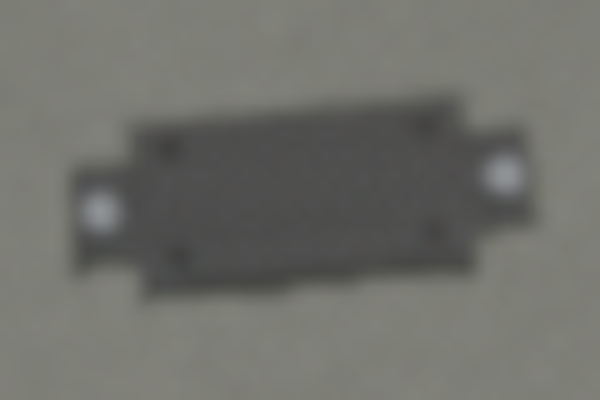

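View pics/b2.png

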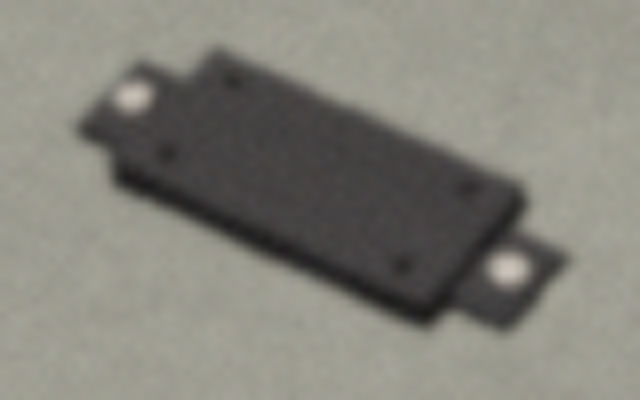

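Run:
```python
from h import *
def cv(pts,f,o): return (np.array(pts,float)+.5)/f-.5+np.array(o)
T=[ (168,147),(423,122),(435,230),(180,257)]; S=[(470,187),(402,264),(168,152),(233,80)]
a=ray("top",cv(T,10,(245,155)),.012)*1000; b=ray("scene",cv(S,8,(205,235)),.012)*1000
print(a.round(1),a.mean(0).round(1)); print(b.round(1),b.mean(0).round(1))
for n,p in(("top",cv([(100,212),(505,175)],10,(245,155))),("scene",cv([(508,269),(133,96)],8,(205,235)))):
    for z in(.005,.008): 
        q=ray(n,p,z)*1000; d=q[0]-q[1]; print(n,z,q.mean(0).round(1),np.degrees(np.arctan2(d[1],d[0])).round(1),np.linalg.norm(d).round(1))
```

```text
[[636.3  46.3  12. ]
 [645.8 -43.8  12. ]
 [607.2 -48.1  12. ]
 [597.   41.7  12. ]] [621.6  -1.   12. ]
[[596.8  39.7  12. ]
 [635.7  42.8  12. ]
 [643.2 -46.5  12. ]
 [605.8 -50.8  12. ]] [620.4  -3.7  12. ]
top 0.005 [621.3  -1.4   5. ] 95.6 144.1
top 0.008 [620.7  -1.4   8. ] 95.6 143.9
scene 0.005 [619.2  -5.1   5. ] 95.5 144.0
scene 0.008 [621.3  -3.2   8. ] 95.5 143.5
```

```bash
cat > go.py <<'E'
from h import *
import sys
# go.py X Y Z yaw(of tool x, deg) -> row in move units, from measured pose
s=read_state(); p=np.array(s["tcp_pos"])*1000; Rc=Rot.from_rotvec(s["tool_rot"]).as_matrix()
print("t%.2f tcp"%s["time"],p.round(1),"yaw %.1f"%np.degrees(np.arctan2(Rc[1,0],Rc[0,0])),"F",np.round(s["contact_force"],1),"w %.1f"%(s["grip_width"]*1000),"q7 %.2f"%s["q"][6])
v=list(map(float,sys.argv[1:]))
for i in range(0,len(v),4):
    X,Y,Z,a=v[i:i+4]; a=np.radians(a); c,sn=np.cos(a),np.sin(a)
    Rt=np.array([[c,0,-sn],[sn,0,c],[0,-1,0]])
    d=Rc.T@(np.array([X,Y,Z])-p); r=Rot.from_matrix(Rc.T@Rt).as_rotvec(degrees=True)/5
    print("row",d.round(1).tolist(),r.round(2).tolist())
E
python3 go.py 554 -243.5 120 -4 554 -243.5 40 -4
```

```text
t0.20 tcp [ 183.1 -649.4  238.8] yaw -74.3 F [ 0.4  0.1 -0.6] w 85.3 q7 -0.06
row [-289.9, 119.0, 467.1] [-0.01, -14.05, -0.01]
row [-289.8, 199.0, 467.2] [-0.01, -14.05, -0.01]
```

move_arm(targets=[[-290, 0, 467, 0, -14, 0, 1], [-290, 0, 467, 0, -14, 0, 1], [-290, 0, 467, 0, -14, 0, 1], [-290, 0, 467, 0, -14, 0, 1], [-290, 0, 467, 0, -14, 0, 0.75], [-290, 0, 467, 0, -14, 0, 0.75], [-290, 0, 467, 0, -14, 0, 0.75], [-290, 0, 467, 0, -14, 0, 0.75], [-290, 0, 467, 0, -14, 0, 0.75], [-290, 119, 467, 0, -14.05, 0, 0.75], [-290, 119, 467, 0, -14.05, 0, 0.75], [-290, 170, 467, 0, -14.05, 0, 0.75]])

```text
time: 1.7
tcp_pos: [0.5536, -0.2437, 0.0674]
tool_rot: [-1.57, 0.055, -0.054]
contact_force: [0.5, -0.9, 0.2]
grip_width: 0.064
```

```bash
python3 go.py 554 -243.5 40 -4
python3 - <<'E'
from h import *
im=grab("d1")
cv2.imwrite("pics/d1c.png",cv2.resize(im["scene"][120:280,120:320],None,fx=3.8,fy=3.7,interpolation=cv2.INTER_CUBIC))
E
```

```text
t1.70 tcp [ 553.6 -243.7   67.4] yaw -4.0 F [ 0.5 -0.9  0.2] w 64.0 q7 -0.00
row [0.4, 27.4, 0.2] [-0.0, 0.0, -0.01]
```

View pics/d1c.png

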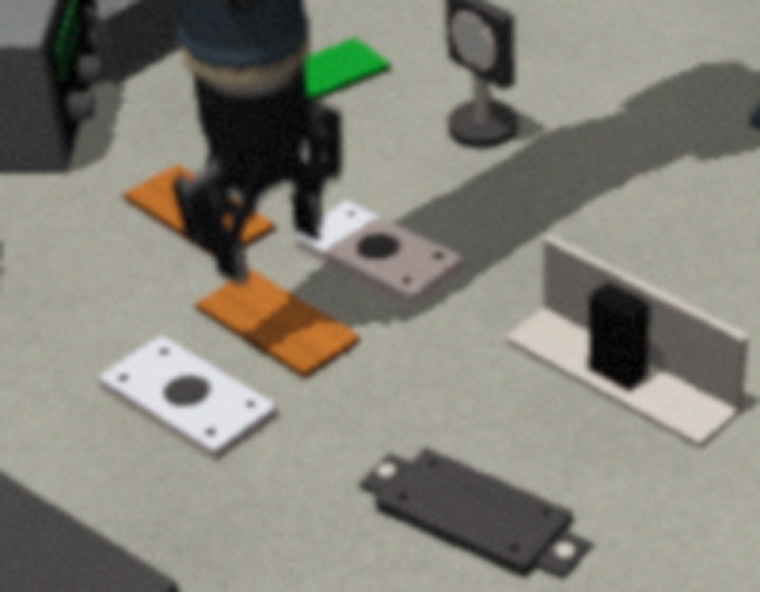

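The fingers straddle the sheet, with the far finger at crop (235,270) and the near one at (310,230). I'll descend carefully to learn the tip height.

move_arm(targets=[[0.4, 30, 0, 0, 0, 0, 0.75], [0.4, 45, 0, 0, 0, 0, 0.75], [0.4, 50, 0, 0, 0, 0, 0.75], [0.4, 53, 0, 0, 0, 0, 0.75], [0.4, 55, 0, 0, 0, 0, 0.75], [0.4, 55, 0, 0, 0, 0, 0.75]])

```text
time: 2.55
tcp_pos: [0.5546, -0.2439, 0.0147]
tool_rot: [-1.57, 0.055, -0.055]
contact_force: [0.4, -0.3, -0.1]
grip_width: 0.0642
```

move_arm(targets=[[0, 1, 0, 0, 0, 0, 0.75], [0, 2, 0, 0, 0, 0, 0.75], [0, 2, 0, 0, 0, 0, 0.75]])

```text
time: 2.92
tcp_pos: [0.5543, -0.2438, 0.0122]
tool_rot: [-1.57, 0.055, -0.055]
contact_force: [-0.2, 0.7, -0.4]
grip_width: 0.064
```

move_arm(targets=[[0, 1, 0, 0, 0, 0, 0.75], [0, 2, 0, 0, 0, 0, 0.75], [0, 2, 0, 0, 0, 0, 0.75]])

```text
time: 3.3
tcp_pos: [0.5543, -0.2438, 0.0102]
tool_rot: [-1.57, 0.055, -0.055]
contact_force: [0.9, -0.3, 0.5]
grip_width: 0.0646
```

move_arm(targets=[[0, 1, 0, 0, 0, 0, 0.75], [0, 2, 0, 0, 0, 0, 0.75], [0, 2, 0, 0, 0, 0, 0.75]])

```text
time: 3.68
tcp_pos: [0.5543, -0.2438, 0.0082]
tool_rot: [-1.57, 0.055, -0.055]
contact_force: [-0.6, -0.0, 0.8]
grip_width: 0.0642
```

move_arm(targets=[[0, 1, 0, 0, 0, 0, 0.75], [0, 1, 0, 0, 0, 0, 0.75], [0, 1, 0, 0, 0, 0, 0.75]])

```text
time: 4.05
tcp_pos: [0.5544, -0.2439, 0.0073]
tool_rot: [-1.57, 0.055, -0.055]
contact_force: [0.2, 0.3, -0.5]
grip_width: 0.0638
```

move_arm(targets=[[0, 1, 0, 0, 0, 0, 0.75], [0, 2, 0, 0, 0, 0, 0.75], [0, 2, 0, 0, 0, 0, 0.75]])

```text
time: 4.42
tcp_pos: [0.5543, -0.2438, 0.0052]
tool_rot: [-1.57, 0.055, -0.055]
contact_force: [-0.0, 0.2, 0.8]
grip_width: 0.0637
```

move_arm(targets=[[0, 1, 0, 0, 0, 0, 0.75], [0, 1, 0, 0, 0, 0, 0.75]])

```text
time: 4.68
tcp_pos: [0.5543, -0.2438, 0.0042]
tool_rot: [-1.57, 0.055, -0.055]
contact_force: [-0.2, 0.0, -0.3]
grip_width: 0.0642
```

move_arm(targets=[[0, 1, 0, 0, 0, 0, 0.75], [0, 1, 0, 0, 0, 0, 0.75]])

```text
time: 4.92
tcp_pos: [0.5543, -0.2438, 0.0032]
tool_rot: [-1.57, 0.055, -0.055]
contact_force: [0.0, 0.2, 0.1]
grip_width: 0.0642
```

move_arm(targets=[[0, 1, 0, 0, 0, 0, 0.75], [0, 1, 0, 0, 0, 0, 0.75]])

```text
time: 5.18
tcp_pos: [0.5543, -0.2438, 0.0022]
tool_rot: [-1.57, 0.055, -0.055]
contact_force: [0.3, -0.8, 1.2]
grip_width: 0.0643
```

move_arm(targets=[[0, 1, 0, 0, 0, 0, 0.75], [0, 1, 0, 0, 0, 0, 0.75]])

```text
time: 5.42
tcp_pos: [0.5544, -0.2439, 0.0021]
tool_rot: [-1.57, 0.055, -0.055]
contact_force: [-3.0, 1.0, 8.5]
grip_width: 0.0639
```

Contact came at TCP z = 2.2 with the jaws at 64 mm. I'll raise 3 mm and close.

move_arm(targets=[[0, -3.5, 0, 0, 0, 0, 0.75], [0, -3.5, 0, 0, 0, 0, 0.6], [0, -3.5, 0, 0, 0, 0, 0.5], [0, -3.5, 0, 0, 0, 0, 0.4], [0, -3.5, 0, 0, 0, 0, 0.4], [0, -3.5, 0, 0, 0, 0, 0.4]])

```text
time: 6.18
tcp_pos: [0.5546, -0.244, 0.0057]
tool_rot: [-1.571, 0.054, -0.056]
contact_force: [-1.5, 1.7, 11.8]
grip_width: 0.0539
```

```bash
python3 go.py 621 -1.2 130 5.5
```

```text
t6.17 tcp [ 554.6 -244.     5.7] yaw -4.0 F [-1.5  1.7 11.8] w 53.9 q7 -0.04
row [49.3, -124.4, 246.8] [0.01, -1.9, 0.01]
```

move_arm(targets=[[0, -10, 0, 0, 0, 0, 0.4], [0, -30, 0, 0, 0, 0, 0.4], [0, -60, 0, 0, 0, 0, 0.4], [0, -60, 0, 0, 0, 0, 0.4]])

```text
time: 6.68
tcp_pos: [0.5557, -0.2443, 0.0671]
tool_rot: [-1.571, 0.052, -0.058]
contact_force: [1.2, -0.9, -0.8]
grip_width: 0.054
```

```bash
python3 go.py 621 -1.2 100 5.5
python3 - <<'E'
from h import *
im=grab("d2")
cv2.imwrite("pics/d2c.png",cv2.resize(im["scene"][120:280,120:320],None,fx=3.8,fy=3.7,interpolation=cv2.INTER_CUBIC))
E
```

```text
t6.67 tcp [ 555.7 -244.3   67.1] yaw -4.0 F [ 1.2 -0.9 -0.8] w 54.0 q7 -0.01
row [48.2, -33.0, 247.1] [0.02, -1.9, 0.04]
```

View pics/d2c.png

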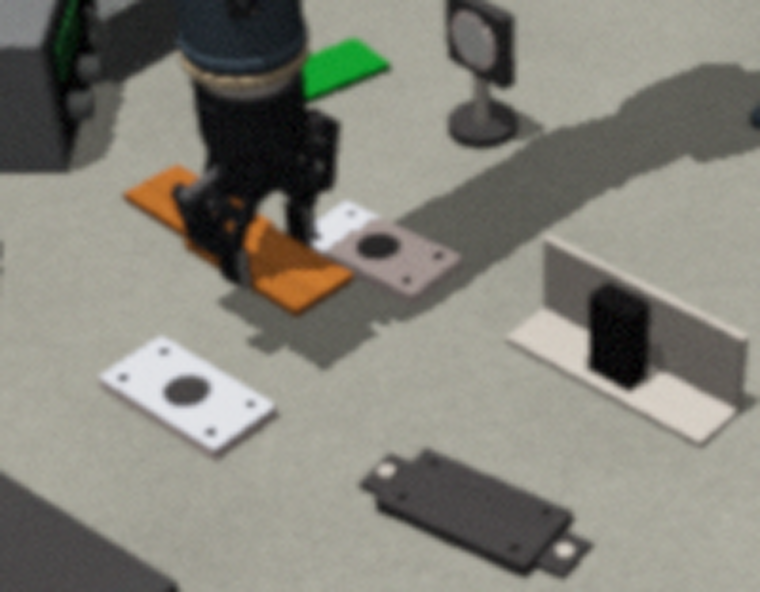

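move_arm(targets=[[48.2, -20, 247, 0, -1.9, 0, 0.4], [48.2, -20, 247, 0, -1.9, 0, 0.4], [48.2, -20, 247, 0, -1.9, 0, 0.4], [48.2, -20, 247, 0, -1.9, 0, 0.4], [48.2, -20, 247, 0, -1.9, 0, 0.4], [48.2, 0, 247, 0, -1.9, 0, 0.4], [48.2, 20, 247, 0, -1.9, 0, 0.4], [48.2, 25, 247, 0, -1.9, 0, 0.4]])

```text
time: 7.78
tcp_pos: [0.6182, -0.0016, 0.0377]
tool_rot: [-1.57, -0.072, 0.078]
contact_force: [0.6, 0.3, -0.2]
grip_width: 0.0538
```

```bash
python3 go.py 621 -1.2 18.5 5.5
```

```text
t7.78 tcp [618.2  -1.6  37.7] yaw 5.5 F [ 0.6  0.3 -0.2] w 53.8 q7 -0.28
row [2.9, 19.2, 0.1] [0.0, -0.01, -0.04]
```

move_arm(targets=[[0, 5, 0, 0, 0, 0, 0.4], [0, 10, 0, 0, 0, 0, 0.4], [0, 10, 0, 0, 0, 0, 0.4]])

```text
time: 8.15
tcp_pos: [0.6197, -0.0009, 0.0298]
tool_rot: [-1.569, -0.075, 0.075]
contact_force: [-0.4, 0.3, -0.5]
grip_width: 0.0542
```

```bash
python3 go.py 621 -1.2 18.5 5.5
```

```text
t8.15 tcp [619.7  -0.9  29.8] yaw 5.5 F [-0.4  0.3 -0.5] w 54.2 q7 -0.28
row [1.3, 11.3, -0.4] [0.0, -0.0, -0.0]
```

move_arm(targets=[[1.3, 6, -0.4, 0, 0, 0, 0.4], [1.3, 9, -0.4, 0, 0, 0, 0.4], [1.3, 11, -0.4, 0, 0, 0, 0.4], [1.3, 11, -0.4, 0, 0, 0, 0.4]])

```text
time: 8.65
tcp_pos: [0.6209, -0.0011, 0.0186]
tool_rot: [-1.569, -0.075, 0.076]
contact_force: [0.5, -0.1, -0.5]
grip_width: 0.0541
```

move_arm(targets=[[0, 1, 0, 0, 0, 0, 0.4], [0, 1, 0, 0, 0, 0, 0.4]])

```text
time: 8.9
tcp_pos: [0.6211, -0.0011, 0.0179]
tool_rot: [-1.569, -0.075, 0.075]
contact_force: [0.0, -0.6, -0.4]
grip_width: 0.0541
```

move_arm(targets=[[0, 1, 0, 0, 0, 0, 0.4], [0, 1, 0, 0, 0, 0, 0.4]])

```text
time: 9.15
tcp_pos: [0.6211, -0.0011, 0.0178]
tool_rot: [-1.57, -0.076, 0.075]
contact_force: [-2.8, -1.1, 9.3]
grip_width: 0.0537
```

move_arm(targets=[[0, -0.5, 0, 0, 0, 0, 0.8], [0, -0.5, 0, 0, 0, 0, 0.8], [0, -0.5, 0, 0, 0, 0, 0.8], [0, -40, 0, 0, 0, 0, 0.8], [0, -80, 0, 0, 0, 0, 0.8], [0, -80, 0, 0, 0, 0, 0.8]])

```text
time: 9.9
tcp_pos: [0.623, -0.0009, 0.0998]
tool_rot: [-1.569, -0.079, 0.071]
contact_force: [-0.2, 0.4, 0.4]
grip_width: 0.0681
```

```bash
python3 go.py 656 -235.7 90 -2.6 656 -235.7 20 -2.6;  python3 m.py e1
python3 - <<'E'
from h import *
im=cv2.imread("pics/scene_e1.png")
cv2.imwrite("pics/e1c.png",cv2.resize(im[180:320,150:330],None,fx=4,fy=4,interpolation=cv2.INTER_CUBIC))
E
```

```text
t9.90 tcp [623.   -0.9  99.8] yaw 5.5 F [-0.2  0.4  0.4] w 68.1 q7 -0.24
row [10.4, 9.9, -236.9] [-0.0, 1.62, 0.06]
row [10.0, 79.9, -236.9] [-0.0, 1.62, 0.06]
sheet scene x503.7 y399.1 yaw88.2  121.5x61.8 uv(410,304) rect(503.8,399.2)
sheet scene x436.0 y226.1 yaw97.1  121.7x62.6 uv(359,255) rect(436.0,226.0)
sheet scene x616.1 y-7.9 yaw95.7  129.3x66.1 uv(244,256) rect(616.3,-8.6)
sheet scene x493.8 y-389.4 yaw84.2  126.8x61.1 uv(172,177) rect(493.7,-389.5)
sheet scene x-915.5 y-938.2 yaw7.4  113.4x53.4 uv(292,3) rect(-914.1,-938.9)
sheet top x432.3 y227.1 yaw97.6  119.7x56.2 uv(209,227) rect(432.2,227.1)
sheet top x490.9 y-388.9 yaw84.6  119.8x55.6 uv(385,211) rect(491.0,-388.9)
sheet top x500.0 y400.5 yaw88.3  120.4x56.5 uv(160,207) rect(499.8,400.5)
plate scene x-308.6 y501.1 yaw1.0  128.9x48.7 uv(550,158) rect(-305.4,504.7)
plate top x657.4 y-237.6 yaw87.8  122.9x62.2 uv(342,164) rect(657.1,-237.3)
plate top x666.6 y249.4 yaw84.9  122.9x62.9 uv(204,161) rect(666.6,249.6)
```

View pics/e1c.png

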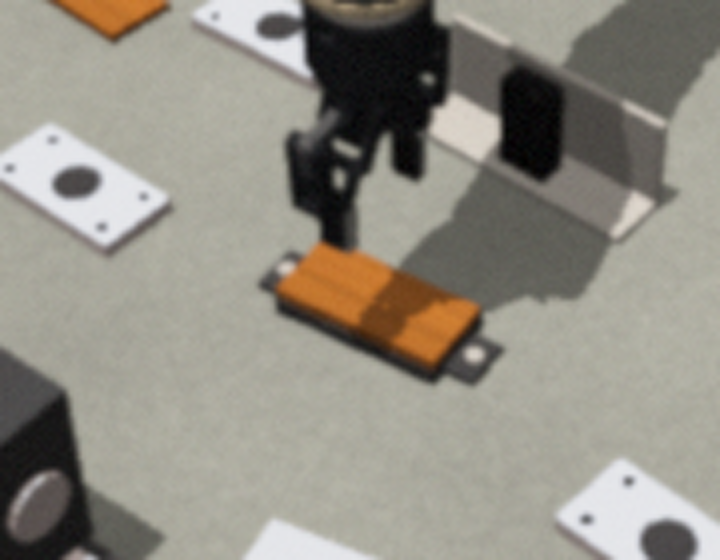

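The sheet sits squarely on the base in crop (380,310). Next is the plate with its disc at top pixel (341,164).

move_arm(targets=[[10, 10, -237, 0, 1.62, 0, 0.86], [10, 10, -237, 0, 1.62, 0, 0.86], [10, 10, -237, 0, 1.62, 0, 0.86], [10, 10, -237, 0, 1.62, 0, 0.86], [10, 10, -237, 0, 1.62, 0, 0.86], [10, 60, -237, 0, 1.62, 0, 0.86], [10, 75, -237, 0, 1.62, 0, 0.86], [10, 75, -237, 0, 1.62, 0, 0.86]])

```text
time: 11.0
tcp_pos: [0.6528, -0.2348, 0.0204]
tool_rot: [-1.569, 0.037, -0.032]
contact_force: [0.5, -0.1, 0.1]
grip_width: 0.0735
```

```bash
python3 go.py 656 -235.7 6 -2.6
```

```text
t11.00 tcp [ 652.8 -234.8   20.4] yaw -2.5 F [ 0.5 -0.1  0.1] w 73.5 q7 -0.02
row [3.3, 14.3, -0.8] [-0.01, 0.01, -0.04]
```

move_arm(targets=[[2, 8, -0.8, 0, 0, 0, 0.86], [2, 10, -0.8, 0, 0, 0, 0.86], [2, 10, -0.8, 0, 0, 0, 0.86]])

```text
time: 11.38
tcp_pos: [0.6559, -0.237, 0.0123]
tool_rot: [-1.571, 0.035, -0.036]
contact_force: [0.0, 0.5, -0.4]
grip_width: 0.0733
```

```bash
python3 go.py 656 -235.7 6 -2.6
```

```text
t11.38 tcp [ 655.9 -237.    12.3] yaw -2.6 F [ 0.   0.5 -0.4] w 73.3 q7 -0.02
row [0.0, 6.3, 1.3] [0.0, -0.0, 0.01]
```

move_arm(targets=[[0, 4, 1.3, 0, 0, 0, 0.86], [0, 6, 1.3, 0, 0, 0, 0.86], [0, 6, 1.3, 0, 0, 0, 0.7], [0, 6, 1.3, 0, 0, 0, 0.55], [0, 6, 1.3, 0, 0, 0, 0.4], [0, 6, 1.3, 0, 0, 0, 0.4], [0, 6, 1.3, 0, 0, 0, 0.4]])

```text
time: 12.25
tcp_pos: [0.6558, -0.2357, 0.0062]
tool_rot: [-1.571, 0.036, -0.036]
contact_force: [-1.4, -1.0, 5.4]
grip_width: 0.0582
```

```bash
python3 go.py 621 -1.2 90 5.5
```

```text
t12.25 tcp [ 655.8 -235.7    6.2] yaw -2.6 F [-1.4 -1.   5.4] w 58.2 q7 -0.03
row [-45.4, -83.9, 232.6] [0.0, -1.62, 0.0]
```

move_arm(targets=[[0, -30, 0, 0, 0, 0, 0.4], [0, -70, 0, 0, 0, 0, 0.4], [-45.4, -74, 232.6, 0, -1.62, 0, 0.4], [-45.4, -74, 232.6, 0, -1.62, 0, 0.4], [-45.4, -74, 232.6, 0, -1.62, 0, 0.4], [-45.4, -74, 232.6, 0, -1.62, 0, 0.4], [-45.4, -60, 232.6, 0, -1.62, 0, 0.4], [-45.4, -40, 232.6, 0, -1.62, 0, 0.4], [-45.4, -32, 232.6, 0, -1.62, 0, 0.4], [-45.4, -30, 232.6, 0, -1.62, 0, 0.4], [-45.4, -30, 232.6, 0, -1.62, 0, 0.4]])

```text
time: 13.62
tcp_pos: [0.6212, -0.0016, 0.036]
tool_rot: [-1.569, -0.075, 0.075]
contact_force: [0.7, 0.8, -2.8]
grip_width: 0.0584
```

```bash
python3 go.py 621 -1.2 26.5 5.5
python3 - <<'E'
from h import *
im=cams.grab_frame("scene")
cv2.imwrite("pics/f1c.png",cv2.resize(im[180:320,150:330],None,fx=4,fy=4,interpolation=cv2.INTER_CUBIC))
E
```

```text
t13.62 tcp [621.2  -1.6  36. ] yaw 5.5 F [ 0.7  0.8 -2.8] w 58.4 q7 -0.28
row [-0.1, 9.5, 0.4] [-0.0, -0.01, 0.0]
```

View pics/f1c.png

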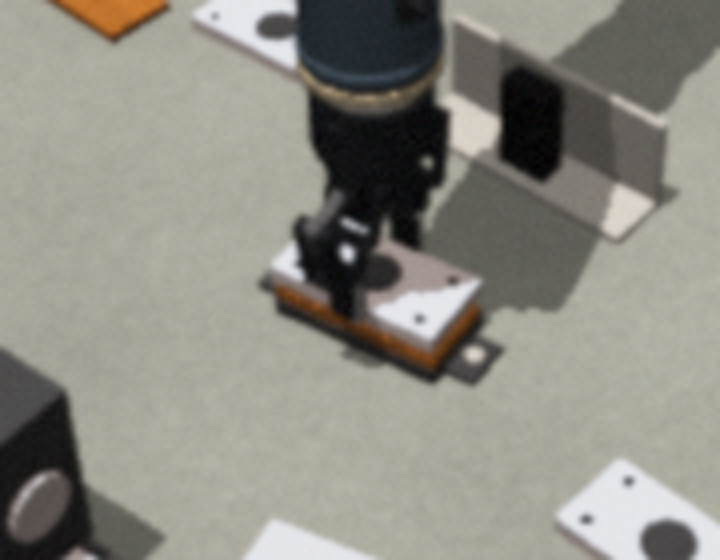

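The plate is held above the sheet and aligned with it. I'll lower it and release.

move_arm(targets=[[0, 6, 0.4, 0, 0, 0, 0.4], [0, 9, 0.4, 0, 0, 0, 0.4], [0, 10, 0.4, 0, 0, 0, 0.4], [0, 10, 0.4, 0, 0, 0, 0.4]])

```text
time: 14.18
tcp_pos: [0.6208, -0.0009, 0.0262]
tool_rot: [-1.57, -0.075, 0.075]
contact_force: [-2.7, 0.0, 4.4]
grip_width: 0.0582
```

move_arm(targets=[[0, 0.5, 0, 0, 0, 0, 0.4], [0, 0.5, 0, 0, 0, 0, 0.4]])

```text
time: 14.42
tcp_pos: [0.6208, -0.0008, 0.0261]
tool_rot: [-1.57, -0.075, 0.075]
contact_force: [-3.1, -0.1, 9.5]
grip_width: 0.058
```

move_arm(targets=[[0, -0.5, 0, 0, 0, 0, 0.82], [0, -0.5, 0, 0, 0, 0, 0.82], [0, -0.5, 0, 0, 0, 0, 0.82], [0, -40, 0, 0, 0, 0, 0.82], [0, -80, 0, 0, 0, 0, 0.82], [0, -80, 0, 0, 0, 0, 0.82]])

```text
time: 15.18
tcp_pos: [0.6229, -0.0006, 0.1084]
tool_rot: [-1.569, -0.08, 0.071]
contact_force: [-0.7, 0.5, -0.2]
grip_width: 0.0698
```

```bash
python3 go.py 491 -389 90 -5.4
```

```text
t15.18 tcp [ 6.229e+02 -6.000e-01  1.084e+02] yaw 5.5 F [-0.7  0.5 -0.2] w 69.8 q7 -0.24
row [-168.5, 17.5, -374.1] [-0.0, 2.18, 0.06]
```

move_arm(targets=[[-168.5, 17, -374, 0, 2.18, 0, 0.82], [-168.5, 17, -374, 0, 2.18, 0, 0.82], [-168.5, 17, -374, 0, 2.18, 0, 0.82], [-168.5, 17, -374, 0, 2.18, 0, 0.82], [-168.5, 17, -374, 0, 2.18, 0, 0.82], [-168.5, 17, -374, 0, 2.18, 0, 0.82], [-168.5, 17, -374, 0, 2.18, 0, 0.82], [-168.5, 40, -374, 0, 2.18, 0, 0.82], [-168.5, 60, -374, 0, 2.18, 0, 0.82], [-168.5, 60, -374, 0, 2.18, 0, 0.82]])

```text
time: 16.42
tcp_pos: [0.4876, -0.3884, 0.0431]
tool_rot: [-1.567, 0.077, -0.071]
contact_force: [0.5, 0.6, 0.3]
grip_width: 0.07
```

```bash
cat > chk.py <<'E'
from h import *
import sys
# chk.py tag ztop_mm : disc centroid of stack top plate in both views, + orange/white crop
tag,z=sys.argv[1],float(sys.argv[2])/1000
im=grab(tag); out=[]
for n in im:
    g=cv2.resize(im[n],None,fx=UP,fy=UP,interpolation=cv2.INTER_CUBIC).max(2)
    cs,_=cv2.findContours((g<100).astype(np.uint8),cv2.RETR_LIST,cv2.CHAIN_APPROX_NONE)
    for c in cs:
        P=ray(n,(c.reshape(-1,2)+.5)/UP-.5,z)[:,:2]*1000
        r=cv2.minAreaRect(P.astype(np.float32))
        if 18<min(r[1]) and max(r[1])<36 and cv2.contourArea(c)>200: 
            mm=cv2.moments(P.astype(np.float32));print("disc",n,"%.1f %.1f"%(mm["m10"]/mm["m00"],mm["m01"]/mm["m00"]),np.round(r[1],0))
u=pix("top",[.621,-.001,z])[0].astype(int);v=pix("scene",[.621,-.001,z])[0].astype(int)
a=cv2.resize(im["top"][u[1]-25:u[1]+25,u[0]-35:u[0]+35],None,fx=11,fy=11,interpolation=cv2.INTER_CUBIC)[:,:770]
b=cv2.resize(im["scene"][v[1]-40:v[1]+40,v[0]-50:v[0]+50],None,fx=7,fy=7,interpolation=cv2.INTER_CUBIC)
cv2.imwrite(f"pics/{tag}_t.png",cv2.resize(a,(400,286)));cv2.imwrite(f"pics/{tag}_s.png",b)
h=np.zeros((560,800,3),np.uint8); h[:286,:400]=cv2.resize(a,(400,286)); b2=cv2.resize(b,(400,320)); h[:320,400:]=b2; cv2.imwrite(f"pics/{tag}_c.png",h[:320])
E
python3 chk.py g1 32; python3 go.py 491 -389 6 -5.4
python3 - <<'E'
from h import *
im={n:cv2.imread(f"pics/{n}_g1.png") for n in("top","scene")}
for k,z,sz in(("sheet",.008,(.056,.12)),):
  for n in im:
    for o in find(n,im[n],k,z,sz): print(k,n,np.round(o[:7],1))
E
```

```text
disc scene 678.9 253.3 [28. 28.]
disc scene 621.3 -3.5 [27. 28.]
disc scene 464.0 -224.1 [23. 27.]
disc top 197.0 -813.6 [20. 35.]
disc top 444.2 -236.1 [24. 24.]
disc top 620.9 -0.9 [24. 25.]
disc top 660.6 245.0 [25. 25.]
disc top 918.5 -491.6 [19. 19.]
disc top 1028.3 -950.7 [19. 18.]
disc top 1033.0 -614.2 [28. 18.]
disc top 1042.7 -116.7 [19. 32.]
disc top 1050.9 -31.1 [18. 30.]
disc top 1079.1 -618.0 [24. 23.]
disc top 1083.5 -937.9 [24. 35.]
disc top 1088.0 -368.3 [19. 22.]
disc top 1091.3 -488.8 [18. 26.]
disc top 1091.5 -447.8 [19. 19.]
t16.52 tcp [ 489.  -389.    45.1] yaw -5.4 F [0.2 1.  0.1] w 69.5 q7 0.22
row [2.0, 39.1, 0.2] [-0.0, 0.0, -0.01]
sheet top [432.4 227.1  97.6 119.6  56.1 209.1 226.8]
sheet top [500.  400.5  88.3 120.3  56.5 160.  207.2]
sheet scene [503.7 399.1  88.3 121.4  61.8 409.5 304.4]
sheet scene [436.  226.1  97.2 121.5  62.7 359.3 255.2]
sheet scene [ 494.1 -386.4   85.1  126.6   62.6  171.3  176.2]
```

View pics/g1_c.png

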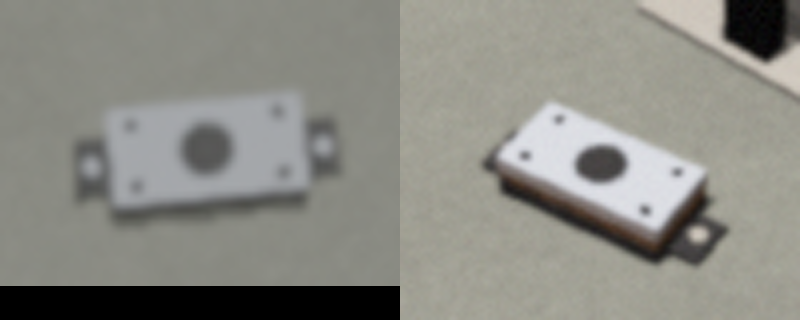

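The first plate is centred on the base within about 1 mm in both views. Next is the second sheet at (385,211).

move_arm(targets=[[2, 20, 0, 0, 0, 0, 0.82], [2, 32, 0, 0, 0, 0, 0.82], [2, 37, 0, 0, 0, 0, 0.82], [2, 39, 0, 0, 0, 0, 0.82], [2, 39, 0, 0, 0, 0, 0.82]])

```text
time: 17.15
tcp_pos: [0.491, -0.3895, 0.0064]
tool_rot: [-1.57, 0.074, -0.074]
contact_force: [-0.3, 0.2, 0.9]
grip_width: 0.0701
```

```bash
python3 go.py 491 -389 6 -5.4
```

```text
t17.15 tcp [ 491.  -389.5    6.4] yaw -5.4 F [-0.3  0.2  0.9] w 70.1 q7 0.20
row [-0.1, 0.4, 0.5] [0.0, -0.0, 0.0]
```

move_arm(targets=[[0, 0, 0.5, 0, 0, 0, 0.65], [0, 0, 0.5, 0, 0, 0, 0.5], [0, 0, 0.5, 0, 0, 0, 0.4], [0, 0, 0.5, 0, 0, 0, 0.4], [0, 0, 0.5, 0, 0, 0, 0.4], [0, 0, 0.5, 0, 0, 0, 0.4]])

```text
time: 17.9
tcp_pos: [0.4912, -0.3892, 0.0073]
tool_rot: [-1.57, 0.074, -0.075]
contact_force: [-1.5, 0.3, 6.4]
grip_width: 0.0537
```

```bash
python3 go.py 621.2 -1.2 90 5.5
```

```text
t17.90 tcp [ 491.2 -389.2    7.3] yaw -5.4 F [-1.5  0.3  6.4] w 53.7 q7 0.20
row [92.9, -82.9, 398.4] [0.01, -2.18, 0.01]
```

move_arm(targets=[[0, -30, 0, 0, 0, 0, 0.4], [0, -75, 0, 0, 0, 0, 0.4], [93, -83, 398.4, 0, -2.18, 0, 0.4], [93, -83, 398.4, 0, -2.18, 0, 0.4], [93, -83, 398.4, 0, -2.18, 0, 0.4], [93, -83, 398.4, 0, -2.18, 0, 0.4], [93, -83, 398.4, 0, -2.18, 0, 0.4], [93, -83, 398.4, 0, -2.18, 0, 0.4], [93, -70, 398.4, 0, -2.18, 0, 0.4], [93, -50, 398.4, 0, -2.18, 0, 0.4], [93, -44, 398.4, 0, -2.18, 0, 0.4], [93, -44, 398.4, 0, -2.18, 0, 0.4]])

```text
time: 19.4
tcp_pos: [0.6208, -0.0019, 0.0503]
tool_rot: [-1.57, -0.074, 0.075]
contact_force: [-1.4, 0.4, -0.6]
grip_width: 0.0535
```

```bash
python3 go.py 621.2 -1.2 39.5 5.5
python3 - <<'E'
from h import *
im=cams.grab_frame("scene")
cv2.imwrite("pics/f2c.png",cv2.resize(im[180:320,150:330],None,fx=4,fy=4,interpolation=cv2.INTER_CUBIC))
E
```

```text
t19.40 tcp [620.8  -1.9  50.3] yaw 5.4 F [-1.4  0.4 -0.6] w 53.5 q7 -0.27
row [0.4, 10.8, 0.6] [0.0, -0.01, -0.01]
```

View pics/f2c.png

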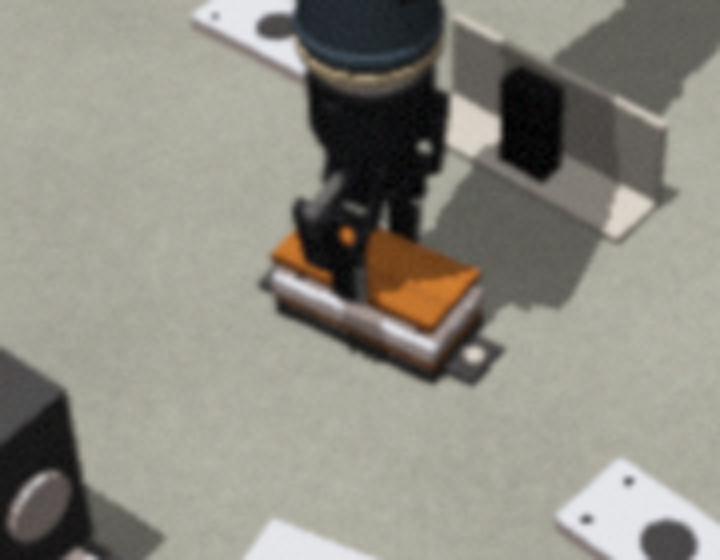

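move_arm(targets=[[0.4, 6, 0.5, 0, 0, 0, 0.4], [0.4, 9, 0.5, 0, 0, 0, 0.4], [0.4, 10, 0.5, 0, 0, 0, 0.4], [0.4, 10, 0.5, 0, 0, 0, 0.4]])

```text
time: 19.95
tcp_pos: [0.6214, -0.0005, 0.0403]
tool_rot: [-1.569, -0.075, 0.075]
contact_force: [-0.1, -0.5, -0.6]
grip_width: 0.0536
```

move_arm(targets=[[0, 1, 0, 0, 0, 0, 0.4], [0, 1, 0, 0, 0, 0, 0.4]])

```text
time: 20.2
tcp_pos: [0.6216, -0.0005, 0.0394]
tool_rot: [-1.569, -0.076, 0.075]
contact_force: [-0.3, -0.3, -1.0]
grip_width: 0.0537
```

move_arm(targets=[[0, 1, -0.5, 0, 0, 0, 0.4], [0, 1, -0.5, 0, 0, 0, 0.4]])

```text
time: 20.45
tcp_pos: [0.6216, -0.0005, 0.0393]
tool_rot: [-1.569, -0.076, 0.075]
contact_force: [-3.7, 0.1, 10.0]
grip_width: 0.0536
```

move_arm(targets=[[0, 0.6, 0, 0, 0, 0, 0.4], [0, 0.6, 0, 0, 0, 0, 0.4]])

```text
time: 20.7
tcp_pos: [0.6216, -0.0005, 0.0393]
tool_rot: [-1.569, -0.076, 0.075]
contact_force: [-5.8, 1.0, 15.6]
grip_width: 0.0538
```

move_arm(targets=[[0, -1, 0, 0, 0, 0, 0.84], [0, -1, 0, 0, 0, 0, 0.84], [0, -1, 0, 0, 0, 0, 0.84], [0, -40, 0, 0, 0, 0, 0.84], [0, -80, 0, 0, 0, 0, 0.84], [0, -80, 0, 0, 0, 0, 0.84]])

```text
time: 21.45
tcp_pos: [0.6234, -0.0008, 0.1206]
tool_rot: [-1.569, -0.079, 0.071]
contact_force: [0.1, -0.2, 0.6]
grip_width: 0.0716
```

```bash
python3 chk.py g2 12 | grep -E "disc (top|scene) [456]"; python3 go.py 447 -237.5 90 0.5
```

```text
disc scene 665.4 246.0 [28. 28.]
disc top 445.6 -239.1 [24. 25.]
disc top 665.0 248.3 [25. 26.]
t21.55 tcp [621.4  -1.2 117.6] yaw 5.5 F [-0.9 -0.6 -0.1] w 71.8 q7 -0.23
row [-196.2, 27.6, -218.5] [0.0, 1.0, 0.0]
```

View pics/top_g2.png

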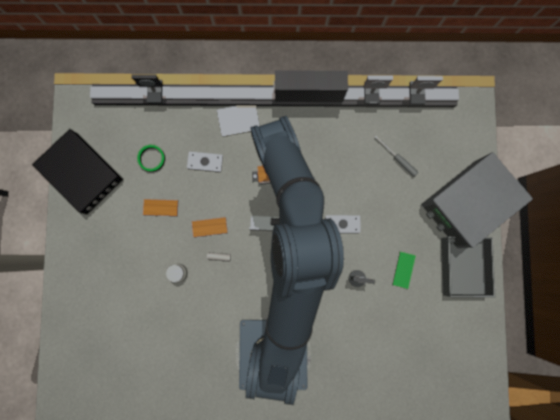

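move_arm(targets=[[-197.7, 5, -220, 0, 1, 0, 0.86], [-197.7, 5, -220, 0, 1, 0, 0.86], [-197.7, 5, -220, 0, 1, 0, 0.86], [-197.7, 5, -220, 0, 1, 0, 0.86], [-197.7, 5, -220, 0, 1, 0, 0.86], [-197.7, 27, -220, 0, 1, 0, 0.86], [-197.7, 70, -220, 0, 1, 0, 0.86], [-197.7, 90, -220, 0, 1, 0, 0.86], [-197.7, 90, -220, 0, 1, 0, 0.86], [-197.7, 90, -220, 0, 1, 0, 0.86]])

```text
time: 22.8
tcp_pos: [0.4458, -0.2388, 0.0278]
tool_rot: [-1.571, -0.007, 0.007]
contact_force: [-1.1, 0.5, -1.1]
grip_width: 0.0735
```

```bash
python3 go.py 445.6 -239.1 6.3 0.5
python3 - <<'E'
from h import *
im=grab("g3")
a=cv2.resize(im["scene"][160:300,150:330],None,fx=4,fy=4,interpolation=cv2.INTER_CUBIC)
cv2.imwrite("pics/g3c.png",a)
E
```

```text
t22.80 tcp [ 445.8 -238.8   27.8] yaw 0.5 F [-1.1  0.5 -1.1] w 73.5 q7 0.05
row [-0.2, 21.5, -0.3] [-0.0, 0.0, -0.0]
```

View pics/g3c.png

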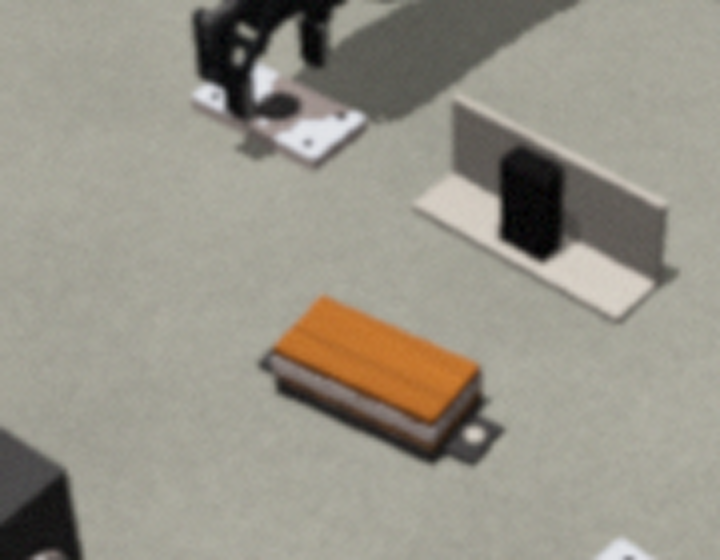

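The stack (crop 380,370) is neat, with the sheet flush on the plate. The jaws straddle the third plate, so I'll descend and close.

move_arm(targets=[[0, 12, 0, 0, 0, 0, 0.86], [0, 18, 0, 0, 0, 0, 0.86], [0, 21, 0, 0, 0, 0, 0.86], [0, 21, 0, 0, 0, 0, 0.86], [0, 21, 0, 0, 0, 0, 0.7], [0, 21, 0, 0, 0, 0, 0.55], [0, 21, 0, 0, 0, 0, 0.4], [0, 21, 0, 0, 0, 0, 0.4], [0, 21, 0, 0, 0, 0, 0.4]])

```text
time: 24.02
tcp_pos: [0.4458, -0.239, 0.0073]
tool_rot: [-1.571, -0.007, 0.006]
contact_force: [-1.6, 1.3, 7.7]
grip_width: 0.0582
```

```bash
python3 go.py 621.2 -1.2 110 5.5
```

```text
t24.02 tcp [ 445.8 -239.     7.3] yaw 0.5 F [-1.6  1.3  7.7] w 58.2 q7 0.03
row [177.5, -102.7, 236.2] [0.0, -1.0, 0.0]
```

move_arm(targets=[[0, -40, 0, 0, 0, 0, 0.4], [0, -100, 0, 0, 0, 0, 0.4], [177.5, -103, 236.2, 0, -1, 0, 0.4], [177.5, -103, 236.2, 0, -1, 0, 0.4], [177.5, -103, 236.2, 0, -1, 0, 0.4], [177.5, -103, 236.2, 0, -1, 0, 0.4], [177.5, -103, 236.2, 0, -1, 0, 0.4], [177.5, -90, 236.2, 0, -1, 0, 0.4], [177.5, -60, 236.2, 0, -1, 0, 0.4], [177.5, -51, 236.2, 0, -1, 0, 0.4], [177.5, -51, 236.2, 0, -1, 0, 0.4]])

```text
time: 25.4
tcp_pos: [0.6205, -0.0019, 0.0573]
tool_rot: [-1.57, -0.073, 0.076]
contact_force: [0.3, 0.8, -1.6]
grip_width: 0.0577
```

```bash
python3 go.py 621.2 -1.2 47 5.5
python3 - <<'E'
from h import *
im=cams.grab_frame("scene")
cv2.imwrite("pics/f3c.png",cv2.resize(im[160:300,150:330],None,fx=4,fy=4,interpolation=cv2.INTER_CUBIC))
E
```

```text
t25.40 tcp [620.5  -1.9  57.3] yaw 5.5 F [ 0.3  0.8 -1.6] w 57.7 q7 -0.27
row [0.7, 10.3, 0.7] [0.0, -0.01, -0.02]
```

View pics/f3c.png

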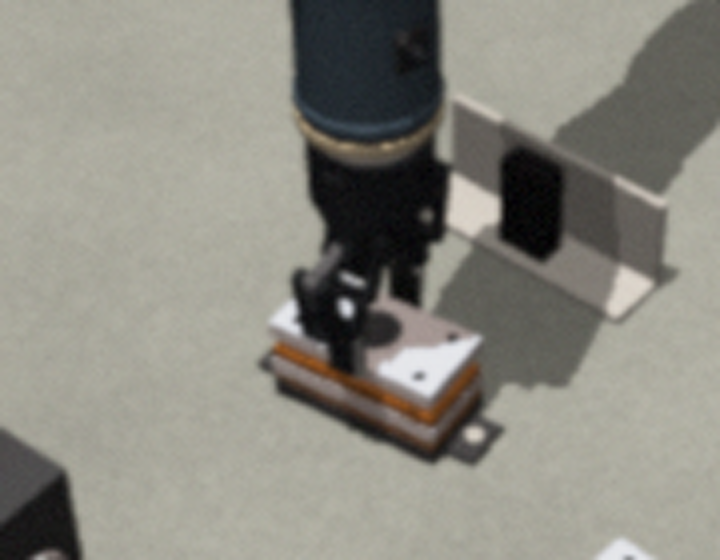

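move_arm(targets=[[0.4, 5, 0, 0, 0, 0, 0.4], [0.4, 9, 0, 0, 0, 0, 0.4], [0.4, 10, 0, 0, 0, 0, 0.4], [0.4, 10, 0, 0, 0, 0, 0.4]])

```text
time: 25.95
tcp_pos: [0.6216, -0.0011, 0.0477]
tool_rot: [-1.569, -0.075, 0.075]
contact_force: [-0.2, 0.5, -1.7]
grip_width: 0.0583
```

move_arm(targets=[[0, 0.7, 0, 0, 0, 0, 0.4], [0, 0.7, 0, 0, 0, 0, 0.4]])

```text
time: 26.2
tcp_pos: [0.6218, -0.0012, 0.0475]
tool_rot: [-1.57, -0.076, 0.075]
contact_force: [-0.8, 0.6, 4.1]
grip_width: 0.0579
```

Contact. I'll release and fetch the third sheet at (209,227).

move_arm(targets=[[0, 0.3, 0, 0, 0, 0, 0.84], [0, 0, 0, 0, 0, 0, 0.84], [0, 0, 0, 0, 0, 0, 0.84], [0, -40, 0, 0, 0, 0, 0.84], [0, -70, 0, 0, 0, 0, 0.84], [0, -70, 0, 0, 0, 0, 0.84]])

```text
time: 26.95
tcp_pos: [0.6232, -0.001, 0.1194]
tool_rot: [-1.569, -0.079, 0.072]
contact_force: [0.3, 0.2, -1.1]
grip_width: 0.0716
```

```bash
python3 go.py 432.4 227.1 100 7.5
```

```text
t26.95 tcp [623.2  -1.  119.4] yaw 5.5 F [ 0.3  0.2 -1.1] w 71.6 q7 -0.24
row [-168.2, 18.6, 245.3] [0.0, -0.4, 0.05]
```

move_arm(targets=[[-167, 0, 245.3, 0, -0.4, 0, 0.84], [-167, 0, 245.3, 0, -0.4, 0, 0.84], [-167, 0, 245.3, 0, -0.4, 0, 0.84], [-167, 0, 245.3, 0, -0.4, 0, 0.84], [-167, 0, 245.3, 0, -0.4, 0, 0.84], [-167, 20, 245.3, 0, -0.4, 0, 0.84], [-167, 60, 245.3, 0, -0.4, 0, 0.84], [-167, 85, 245.3, 0, -0.4, 0, 0.84], [-167, 85, 245.3, 0, -0.4, 0, 0.84], [-167, 85, 245.3, 0, -0.4, 0, 0.84]])

```text
time: 28.2
tcp_pos: [0.432, 0.2271, 0.0324]
tool_rot: [-1.568, -0.103, 0.103]
contact_force: [0.2, 0.5, 0.2]
grip_width: 0.0717
```

```bash
python3 chk.py g4 52| grep -E "disc (top|scene) 6"; python3 go.py 432.4 227.1 6.5 7.5
python3 - <<'E'
from h import *
im={n:cv2.imread(f"pics/{n}_g4.png") for n in("top","scene")}
for n in im:
    for o in find(n,im[n],"sheet",.008,(.056,.12)): print(n,np.round(o[:7],1))
E
```

```text
disc scene 692.4 260.5 [27. 28.]
disc scene 622.2 -3.6 [26. 28.]
disc top 621.8 -1.2 [25. 25.]
disc top 656.3 241.8 [25. 25.]
t28.30 tcp [432.4 227.3  32.9] yaw 7.5 F [ 0.6 -0.5  0.2] w 71.8 q7 -0.83
row [-0.1, 26.4, -0.2] [-0.01, -0.0, 0.02]
top [501.6 406.1  94.  121.7  56.6 158.5 206.4]
scene [503.7 399.1  88.3 121.4  62.1 409.4 304.3]
scene [437.6 229.   99.6 121.7  63.9 358.8 255.2]
```

View pics/g4_c.png

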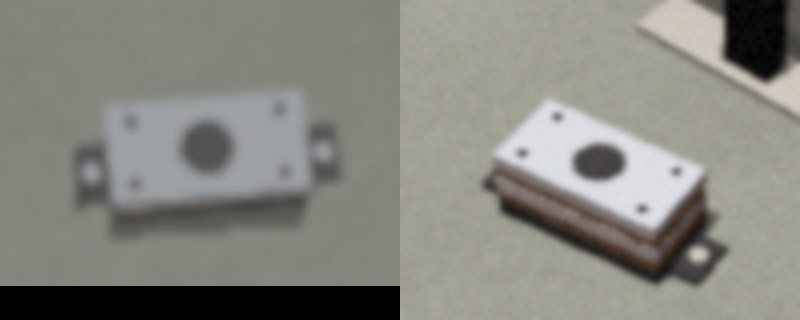

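View pics/scene_g4.png

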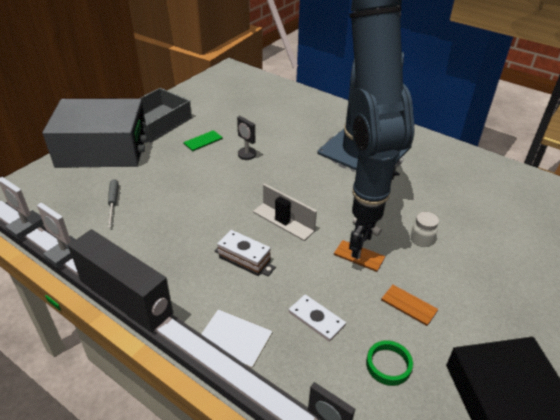

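move_arm(targets=[[0, 14, 0, 0, 0, 0, 0.84], [0, 22, 0, 0, 0, 0, 0.84], [0, 26, 0, 0, 0, 0, 0.84], [0, 26, 0, 0, 0, 0, 0.84], [0, 26, 0, 0, 0, 0, 0.7], [0, 26, 0, 0, 0, 0, 0.55], [0, 26, 0, 0, 0, 0, 0.4], [0, 26, 0, 0, 0, 0, 0.4], [0, 26, 0, 0, 0, 0, 0.4]])

```text
time: 29.42
tcp_pos: [0.432, 0.2271, 0.0067]
tool_rot: [-1.568, -0.103, 0.102]
contact_force: [-1.3, -0.1, 8.0]
grip_width: 0.054
```

```bash
python3 go.py 621.2 -1.2 110 5.5
```

```text
t29.43 tcp [432.  227.1   6.7] yaw 7.5 F [-1.3 -0.1  8. ] w 54.0 q7 -0.85
row [157.9, -103.2, -251.0] [-0.0, 0.4, 0.01]
```

move_arm(targets=[[0, -40, 0, 0, 0, 0, 0.4], [0, -100, 0, 0, 0, 0, 0.4], [158, -103, -251, 0, 0.4, 0, 0.4], [158, -103, -251, 0, 0.4, 0, 0.4], [158, -103, -251, 0, 0.4, 0, 0.4], [158, -103, -251, 0, 0.4, 0, 0.4], [158, -103, -251, 0, 0.4, 0, 0.4], [158, -90, -251, 0, 0.4, 0, 0.4], [158, -70, -251, 0, 0.4, 0, 0.4], [158, -63, -251, 0, 0.4, 0, 0.4], [158, -62, -251, 0, 0.4, 0, 0.4]])

```text
time: 30.8
tcp_pos: [0.6208, -0.0006, 0.0678]
tool_rot: [-1.569, -0.075, 0.077]
contact_force: [0.1, -0.7, -0.3]
grip_width: 0.0534
```

```bash
python3 go.py 621.2 -1.2 59 5.5
python3 - <<'E'
from h import *
im=cams.grab_frame("scene")
cv2.imwrite("pics/f4c.png",cv2.resize(im[160:300,150:330],None,fx=4,fy=4,interpolation=cv2.INTER_CUBIC))
E
```

```text
t30.80 tcp [ 6.208e+02 -6.000e-01  6.780e+01] yaw 5.6 F [ 0.1 -0.7 -0.3] w 53.4 q7 -0.28
row [0.4, 8.8, -0.7] [-0.0, 0.01, -0.01]
```

View pics/f4c.png

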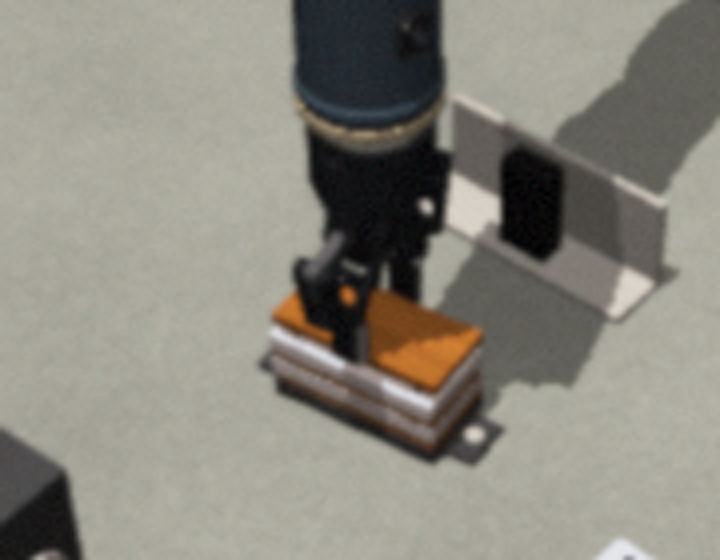

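move_arm(targets=[[0, 5, -0.5, 0, 0, 0, 0.4], [0, 7, -0.5, 0, 0, 0, 0.4], [0, 8.5, -0.5, 0, 0, 0, 0.4], [0, 8.5, -0.5, 0, 0, 0, 0.4]])

```text
time: 31.35
tcp_pos: [0.6213, -0.0017, 0.0595]
tool_rot: [-1.569, -0.075, 0.075]
contact_force: [0.0, 0.5, -0.9]
grip_width: 0.0539
```

move_arm(targets=[[0, 0.7, 0, 0, 0, 0, 0.4], [0, 0.7, 0, 0, 0, 0, 0.4]])

```text
time: 31.6
tcp_pos: [0.6215, -0.0017, 0.0589]
tool_rot: [-1.569, -0.075, 0.075]
contact_force: [0.3, 0.4, -0.4]
grip_width: 0.0535
```

move_arm(targets=[[0, 0.8, 0, 0, 0, 0, 0.4], [0, 0.8, 0, 0, 0, 0, 0.4]])

```text
time: 31.85
tcp_pos: [0.6215, -0.0017, 0.0588]
tool_rot: [-1.57, -0.076, 0.075]
contact_force: [-3.3, -0.7, 7.2]
grip_width: 0.0541
```

move_arm(targets=[[0, 0, 0, 0, 0, 0, 0.86], [0, -0.5, 0, 0, 0, 0, 0.86], [0, -0.5, 0, 0, 0, 0, 0.86], [0, -30, 0, 0, 0, 0, 0.86], [0, -60, 0, 0, 0, 0, 0.86], [0, -60, 0, 0, 0, 0, 0.86], [0, -60, 0, 0, 0, 0, 0.86]])

```text
time: 32.72
tcp_pos: [0.621, -0.0019, 0.1176]
tool_rot: [-1.57, -0.075, 0.076]
contact_force: [-0.7, 0.3, -1.2]
grip_width: 0.0732
```

```bash
python3 chk.py g5 12| grep -E "disc (top|scene) [67]"; python3 go.py 665 248.3 110 -5.2
```

```text
disc scene 665.3 246.1 [28. 28.]
disc top 665.0 248.2 [25. 26.]
t32.83 tcp [620.7  -1.9 117. ] yaw 5.5 F [ 0.2 -0.5  0.5] w 73.6 q7 -0.25
row [68.0, 6.9, 244.8] [0.0, 2.14, -0.02]
```

move_arm(targets=[[68, 0, 245, 0, 2.14, 0, 0.86], [68, 0, 245, 0, 2.14, 0, 0.86], [68, 0, 245, 0, 2.14, 0, 0.86], [68, 0, 245, 0, 2.14, 0, 0.86], [68, 20, 245, 0, 2.14, 0, 0.86], [68, 60, 245, 0, 2.14, 0, 0.86], [68, 87, 245, 0, 2.14, 0, 0.86], [68, 87, 245, 0, 2.14, 0, 0.86], [68, 87, 245, 0, 2.14, 0, 0.86]])

```text
time: 33.95
tcp_pos: [0.666, 0.2483, 0.0316]
tool_rot: [-1.569, 0.071, -0.072]
contact_force: [-0.2, 1.0, 0.5]
grip_width: 0.0731
```

```bash
python3 go.py 665 248.3 6.5 -5.2; python3 chk.py g6 60 >/dev/null
```

```text
t33.95 tcp [666.  248.3  31.6] yaw -5.2 F [-0.2  1.   0.5] w 73.1 q7 -0.74
row [-1.0, 25.1, -0.1] [-0.0, -0.01, 0.01]
```

View pics/scene_g6.png

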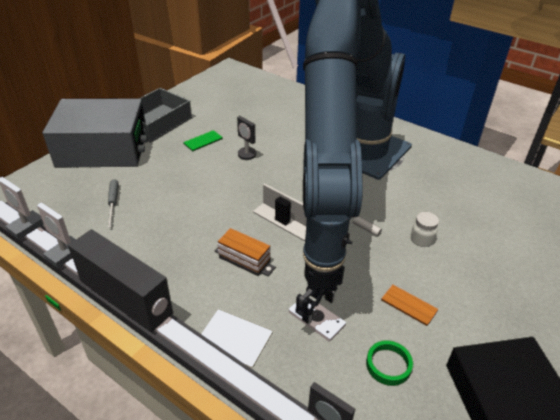

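View pics/g6_c.png

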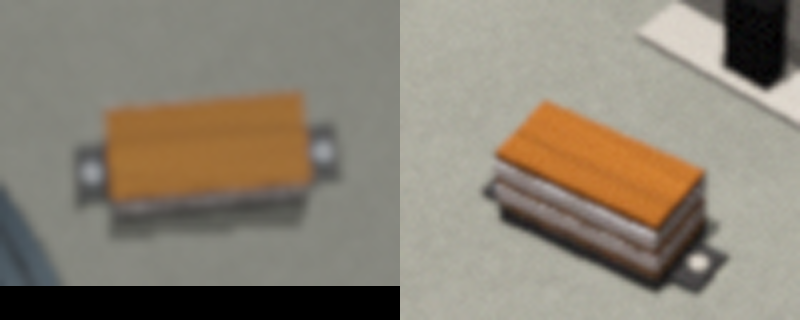

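The stack is still neat, with the sheet on top. I'll grip the last plate.

move_arm(targets=[[-0.5, 14, 0, 0, 0, 0, 0.86], [-0.5, 21, 0, 0, 0, 0, 0.86], [-0.5, 25, 0, 0, 0, 0, 0.86], [-0.5, 25, 0, 0, 0, 0, 0.86], [-0.5, 25, 0, 0, 0, 0, 0.7], [-0.5, 25, 0, 0, 0, 0, 0.55], [-0.5, 25, 0, 0, 0, 0, 0.4], [-0.5, 25, 0, 0, 0, 0, 0.4], [-0.5, 25, 0, 0, 0, 0, 0.4]])

```text
time: 35.17
tcp_pos: [0.6654, 0.2488, 0.0068]
tool_rot: [-1.569, 0.071, -0.072]
contact_force: [-0.8, 0.3, 5.8]
grip_width: 0.0578
```

```bash
python3 go.py 621.2 -1.2 110 5.5
```

```text
t35.17 tcp [665.4 248.8   6.8] yaw -5.2 F [-0.8  0.3  5.8] w 57.8 q7 -0.75
row [-21.2, -103.4, -253.0] [-0.0, -2.14, 0.01]
```

move_arm(targets=[[0, -40, 0, 0, 0, 0, 0.4], [0, -100, 0, 0, 0, 0, 0.4], [-21, -103, -253, 0, -2.14, 0, 0.4], [-21, -103, -253, 0, -2.14, 0, 0.4], [-21, -103, -253, 0, -2.14, 0, 0.4], [-21, -103, -253, 0, -2.14, 0, 0.4], [-21, -103, -253, 0, -2.14, 0, 0.4], [-21, -90, -253, 0, -2.14, 0, 0.4], [-21, -75, -253, 0, -2.14, 0, 0.4], [-21, -70, -253, 0, -2.14, 0, 0.4], [-21, -70, -253, 0, -2.14, 0, 0.4]])

```text
time: 36.55
tcp_pos: [0.6209, -0.0003, 0.0751]
tool_rot: [-1.569, -0.075, 0.078]
contact_force: [-0.0, -0.2, -1.5]
grip_width: 0.0582
```

```bash
python3 go.py 621.2 -1.2 67 5.5
python3 - <<'E'
from h import *
im=cams.grab_frame("scene")
cv2.imwrite("pics/f5c.png",cv2.resize(im[160:300,150:330],None,fx=4,fy=4,interpolation=cv2.INTER_CUBIC))
E
```

```text
t36.55 tcp [ 6.209e+02 -3.000e-01  7.510e+01] yaw 5.6 F [-0.  -0.2 -1.5] w 58.2 q7 -0.28
row [0.3, 8.1, -0.9] [-0.0, 0.02, -0.02]
```

View pics/f5c.png

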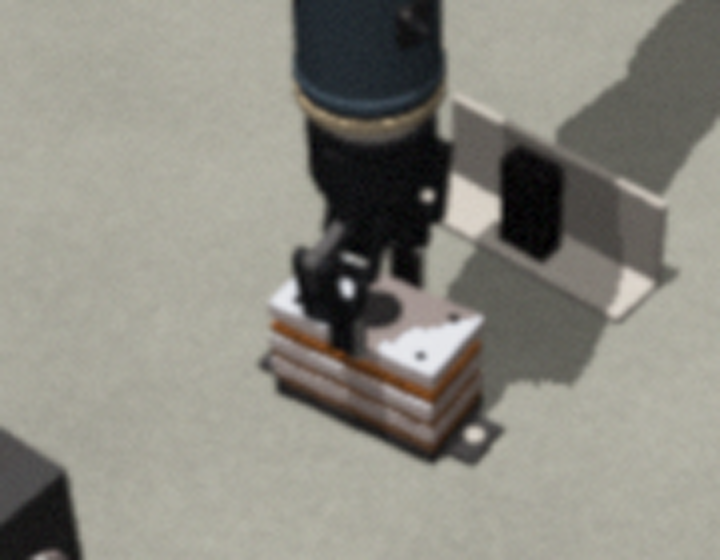

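move_arm(targets=[[0, 5, -0.5, 0, 0, 0, 0.4], [0, 7, -0.5, 0, 0, 0, 0.4], [0, 8, -0.5, 0, 0, 0, 0.4], [0, 8, -0.5, 0, 0, 0, 0.4]])

```text
time: 37.1
tcp_pos: [0.6213, -0.0019, 0.068]
tool_rot: [-1.569, -0.075, 0.075]
contact_force: [-0.0, -0.2, -2.5]
grip_width: 0.0585
```

move_arm(targets=[[0, 0.7, 0, 0, 0, 0, 0.4], [0, 0.7, 0, 0, 0, 0, 0.4]])

```text
time: 37.35
tcp_pos: [0.6213, -0.0019, 0.0673]
tool_rot: [-1.569, -0.075, 0.075]
contact_force: [0.1, -0.1, -2.6]
grip_width: 0.058
```

move_arm(targets=[[0, 0.8, 0, 0, 0, 0, 0.4], [0, 0.8, 0, 0, 0, 0, 0.4]])

```text
time: 37.6
tcp_pos: [0.6213, -0.0019, 0.0667]
tool_rot: [-1.57, -0.076, 0.075]
contact_force: [-1.0, -0.3, 1.4]
grip_width: 0.0583
```

move_arm(targets=[[0, 0.3, 0, 0, 0, 0, 0.86], [0, 0.3, 0, 0, 0, 0, 0.86], [0, 0, 0, 0, 0, 0, 0.86], [0, -40, 0, 0, 0, 0, 0.86], [0, -100, 0, 0, 0, 0, 0.7], [0, -150, 0, 0, 0, 0, 0.7], [-100, -150, 220, 0, 0, 0, 0.7], [-100, -150, 220, 0, 0, 0, 0.7], [-100, -150, 220, 0, 0, 0, 0.7], [-100, -150, 220, 0, 0, 0, 0.7], [-100, -150, 220, 0, 0, 0, 0.7]])

```text
time: 38.98
tcp_pos: [0.4981, 0.2123, 0.2172]
tool_rot: [-1.567, -0.082, 0.081]
contact_force: [0.0, -0.3, 0.1]
grip_width: 0.0596
```

```bash
python3 chk.py h1 72| grep -E "disc (top|scene) [67]"
python3 - <<'E'
from h import *
t=cv2.imread("pics/top_h1.png"); s=cv2.imread("pics/scene_h1.png")
cv2.imwrite("pics/h1t.png",cv2.resize(t[205:245,235:320],None,fx=9,fy=9,interpolation=cv2.INTER_CUBIC))
cv2.imwrite("pics/h1s.png",cv2.resize(s[180:245,245:325],None,fx=9,fy=9,interpolation=cv2.INTER_CUBIC))
E
```

```text
disc scene 621.8 -4.5 [26. 28.]
disc top 621.6 -2.3 [25. 25.]
```

View pics/h1_c.png

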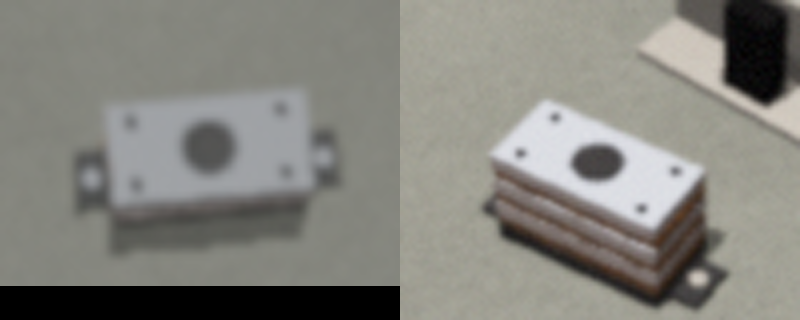

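View pics/h1t.png

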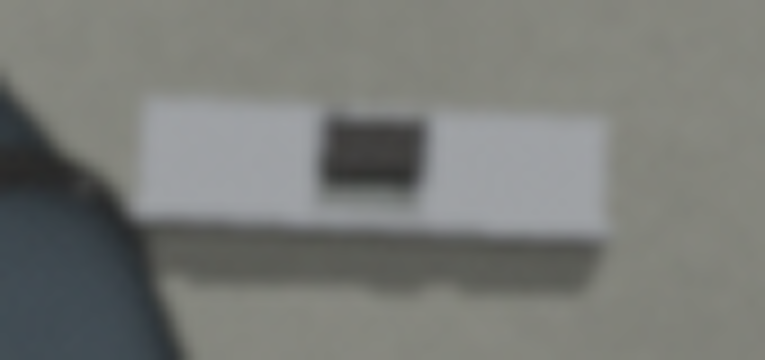

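View pics/h1s.png

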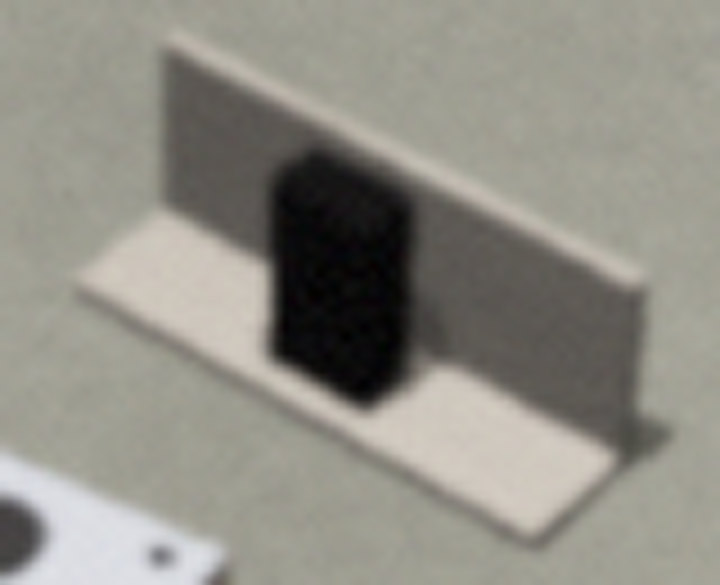

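All three plates are stacked neatly (top discs within about 1 mm of each other). The straightedge's face top runs from crop (135,220) to (605,240), with the grip block top centred near (375,150). I'll measure it next.

Run:
```python
from h import *
f=lambda p,F,o:(np.array(p,float)+.5)/F-.5+np.array(o)
T=(9,(235,205)); S=(9,(245,180))
def show(name,n,pts,z,k):
    P=ray(n,f(pts,*k),z)*1000; print(name,n,P[:,:2].round(1).tolist(),"mid",P[:,:2].mean(0).round(1),end=" ")
    d=P[0]-P[1]; print("ang %.1f len %.1f"%(np.degrees(np.arctan2(d[1],d[0])),np.linalg.norm(d)))
show("face top edge","top",[(135,220),(606,239)],.075,T)
show("foot far edge","top",[(148,98),(606,118)],.006,T)
show("foot far edge","scene",[(535,542),(80,283)],.003,S)
show("leg top inner edge","scene",[(635,288),(170,45)],.075,S)
t=cv2.imread("pics/top_h1.png"); s=cv2.imread("pics/scene_h1.png")
for n,im,thr in(("top",t,95),("top",t,105)):
    g=cv2.resize(im,None,fx=UP,fy=UP,interpolation=cv2.INTER_CUBIC).max(2)
    cs,_=cv2.findContours((g<thr).astype(np.uint8),cv2.RETR_LIST,cv2.CHAIN_APPROX_NONE)
    for c in cs:
        P=ray(n,(c.reshape(-1,2)+.5)/UP-.5,.08)[:,:2]*1000; m=P.mean(0)
        if 380<m[0]<520 and abs(m[1])<90 and 300<cv2.contourArea(c)<3000:
            mm=cv2.moments(P.astype(np.float32)); r=cv2.minAreaRect(P.astype(np.float32)); print(n,"block","%.1f %.1f"%(mm["m10"]/mm["m00"],mm["m01"]/mm["m00"]),np.round(r,1) if 0 else r)
# block top in scene crop corners
P=ray("scene",f([(278,185),(330,152),(412,192),(365,222)],*S),.08)*1000;print(P[:,:2].round(1).tolist(),P.mean(0).round(1))
```

```text
face top edge top [[421.2, 81.8], [415.0, -93.2]] mid [418.1  -5.7] ang 88.0 len 175.1
foot far edge top [[472.9, 81.3], [466.0, -97.2]] mid [469.5  -8. ] ang 87.8 len 178.6
foot far edge scene [[472.0, 80.3], [463.0, -98.3]] mid [467.5  -9. ] ang 87.1 len 178.8
leg top inner edge scene [[429.9, 82.5], [422.5, -93.7]] mid [426.2  -5.6] ang 87.6 len 176.4
top block 445.4 -6.2 ((445.4378356933594, -5.99127197265625), (36.375640869140625, 25.10837745666504), 87.69944763183594)
top block 445.3 -6.1 ((445.2062072753906, -5.9827117919921875), (37.960426330566406, 26.972808837890625), 86.8307876586914)
[[460.6, -24.0], [438.9, -20.8], [439.1, 9.3], [458.6, 6.2]] [449.3  -7.3  80. ]
```

```bash
python3 go.py 448.5 -6.8 160 87.8
```

```text
t39.08 tcp [500.6 207.6 216.7] yaw 5.6 F [ 0.7 -1.   0.2] w 59.9 q7 -0.62
row [-72.7, 56.7, -208.3] [0.01, -16.45, -0.0]
```

move_arm(targets=[[-73, 30, -208, 0, -16.45, 0, 0.72], [-73, 30, -208, 0, -16.45, 0, 0.72], [-73, 30, -208, 0, -16.45, 0, 0.72], [-73, 30, -208, 0, -16.45, 0, 0.72], [-73, 30, -208, 0, -16.45, 0, 0.72], [-73, 30, -208, 0, -16.45, 0, 0.72], [-73, 30, -208, 0, -16.45, 0, 0.72], [-73, 30, -208, 0, -16.45, 0, 0.72], [-73, 50, -208, 0, -16.45, 0, 0.72], [-73, 57, -208, 0, -16.45, 0, 0.72], [-73, 57, -208, 0, -16.45, 0, 0.72]])

```text
time: 40.45
tcp_pos: [0.4478, -0.0073, 0.1592]
tool_rot: [-1.228, -1.178, 1.18]
contact_force: [-0.5, 0.2, 0.8]
grip_width: 0.0612
```

```bash
python3 go.py 448.5 -6.8 110 87.8;  python3 - <<'E'
from h import *
im=grab("i1")
s=im["scene"]
cv2.imwrite("pics/i1s.png",cv2.resize(s[130:260,215:355],None,fx=5,fy=4.5,interpolation=cv2.INTER_CUBIC))
print(read_state()["q"])
E
```

```text
t40.45 tcp [447.8  -7.3 159.2] yaw 87.7 F [-0.5  0.2  0.8] w 61.2 q7 0.96
row [0.5, 49.2, -0.8] [-0.01, -0.03, -0.0]
[ 0.48061151  0.42841096 -0.78390237  2.09856463  0.43139423  0.77787335
  0.9580087 ]
```

View pics/i1s.png

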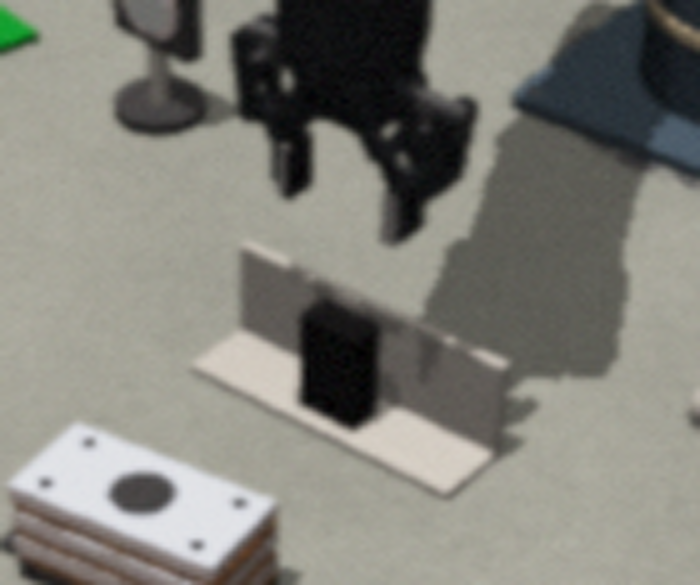

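move_arm(targets=[[0.5, 40, -0.8, 0, 0, 0, 0.72], [0.5, 70, -0.8, 0, 0, 0, 0.72], [0.5, 85, -0.8, 0, 0, 0, 0.72], [0.5, 95, -0.8, 0, 0, 0, 0.72], [0.5, 102, -0.8, 0, 0, 0, 0.72], [0.5, 104, -0.8, 0, 0, 0, 0.72], [0.5, 104, -0.8, 0, 0, 0, 0.72]])

```text
time: 41.42
tcp_pos: [0.449, -0.006, 0.0558]
tool_rot: [-1.228, -1.18, 1.18]
contact_force: [0.1, 0.1, 0.9]
grip_width: 0.0612
```

```bash
python3 go.py 448.5 -6.8 54 87.8;  python3 - <<'E'
from h import *
im=grab("i2")
s=im["scene"]
cv2.imwrite("pics/i2s.png",cv2.resize(s[130:260,215:355],None,fx=5,fy=4.5,interpolation=cv2.INTER_CUBIC))
E
```

```text
t41.42 tcp [449.   -6.   55.8] yaw 87.7 F [0.1 0.1 0.9] w 61.2 q7 0.74
row [-0.8, 1.8, 0.4] [0.01, -0.01, -0.0]
```

View pics/i2s.png

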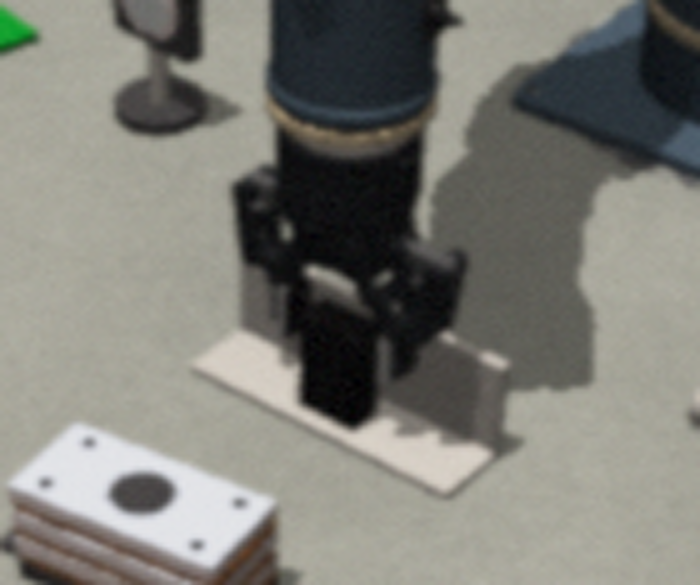

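The fingers straddle the block at crop (340,350). I'll close on it.

move_arm(targets=[[0, 1.5, 0, 0, 0, 0, 0.55], [0, 1.5, 0, 0, 0, 0, 0.4], [0, 1.5, 0, 0, 0, 0, 0.2], [0, 1.5, 0, 0, 0, 0, 0.2], [0, 1.5, 0, 0, 0, 0, 0.2], [0, 1.5, 0, 0, 0, 0, 0.2]])

```text
time: 42.28
tcp_pos: [0.4488, -0.0065, 0.0543]
tool_rot: [-1.228, -1.18, 1.18]
contact_force: [-0.6, -2.7, 5.4]
grip_width: 0.0392
```

move_arm(targets=[[0, -5, 0, 0, 0, 0, 0.2], [0, -20, 0, 0, 0, 0, 0.2], [0, -50, 0, 0, 0, 0, 0.2], [0, -100, 0, 0, 0, 0, 0.2], [0, -115, 0, 0, 0, 0, 0.2], [0, -115, 0, 0, 0, 0, 0.2]])

```text
time: 43.02
tcp_pos: [0.4488, -0.0065, 0.1691]
tool_rot: [-1.229, -1.18, 1.179]
contact_force: [-0.3, -0.4, -5.5]
grip_width: 0.0392
```

```bash
python3 go.py 689 5.4 160 95.5;  python3 - <<'E'
from h import *
im=grab("i3")
s=im["scene"]
cv2.imwrite("pics/i3s.png",cv2.resize(s[120:250,215:355],None,fx=5,fy=4.5,interpolation=cv2.INTER_CUBIC))
E
```

```text
t43.02 tcp [448.8  -6.5 169.1] yaw 87.7 F [-0.3 -0.4 -5.5] w 39.2 q7 0.97
row [21.5, 9.4, -239.5] [0.01, -1.56, -0.01]
```

View pics/i3s.png

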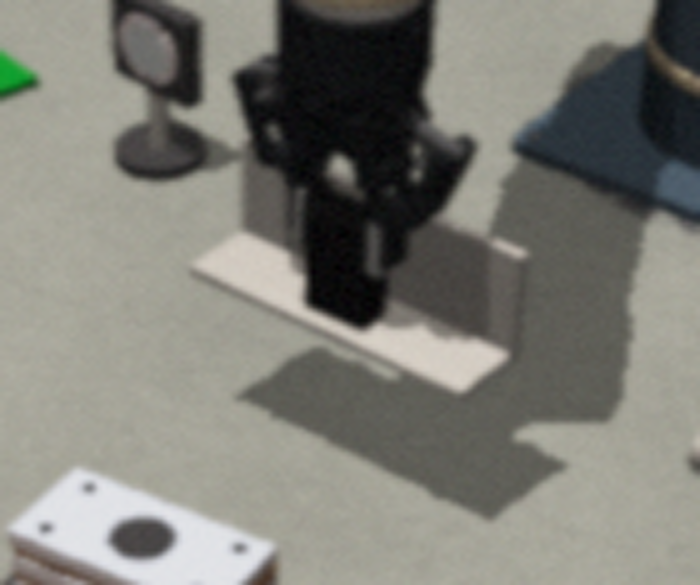

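It is held level. I'll carry it low around the +y side of the stack rather than over it.

```bash
python3 go.py 449 205 95 95.5 715 205 95 95.5 700 6.5 85 95.5
```

```text
t43.12 tcp [447.9  -6.5 167.8] yaw 87.7 F [-0.7 -0.8 -6.4] w 39.6 q7 0.97
row [211.4, 72.7, 7.1] [-0.02, -1.56, -0.0]
row [222.0, 72.2, -258.7] [-0.02, -1.56, -0.0]
row [23.0, 82.3, -251.6] [-0.02, -1.56, -0.0]
```

move_arm(targets=[[40, 10, 2, 0, -0.5, 0, 0.2], [85, 25, 4, 0, -1, 0, 0.2], [130, 45, 5, 0, -1.56, 0, 0.2], [175, 65, 6, 0, -1.56, 0, 0.2], [211, 73, 7, 0, -1.56, 0, 0.2], [211, 73, 0, 0, -1.56, 0, 0.2], [213, 73, -45, 0, -1.56, 0, 0.2], [215, 73, -90, 0, -1.56, 0, 0.2], [217, 73, -135, 0, -1.56, 0, 0.2], [219, 73, -180, 0, -1.56, 0, 0.2], [221, 73, -225, 0, -1.56, 0, 0.2], [222, 73, -255, 0, -1.56, 0, 0.2]])

```text
time: 44.62
tcp_pos: [0.7135, 0.2037, 0.0931]
tool_rot: [-1.162, -1.276, 1.282]
contact_force: [-0.3, -0.5, -5.3]
grip_width: 0.0394
```

```bash
python3 go.py 700 6.5 85 95.5;  python3 - <<'E'
from h import *
im=grab("j1")
E
```

```text
t44.62 tcp [713.5 203.7  93.1] yaw 95.5 F [-0.3 -0.5 -5.3] w 39.4 q7 0.89
row [-195.0, 8.6, 32.2] [-0.03, -0.01, -0.02]
```

View pics/scene_j1.png

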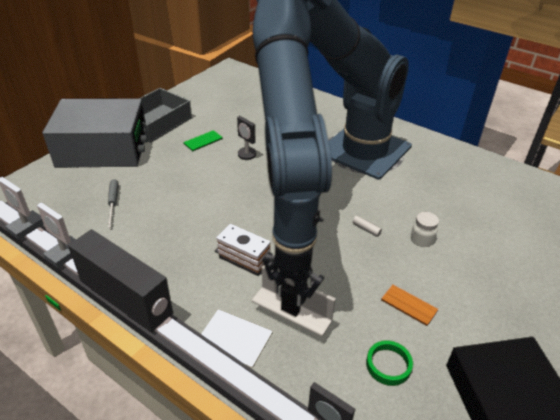

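move_arm(targets=[[-45, 0, 0, 0, 0, 0, 0.2], [-90, 3, 10, 0, 0, 0, 0.2], [-135, 6, 20, 0, 0, 0, 0.2], [-175, 8, 30, 0, 0, 0, 0.2], [-195, 10, 32, 0, 0, 0, 0.2], [-195, 20, 32, 0, 0, 0, 0.2], [-195, 25, 32, 0, 0, 0, 0.2], [-195, 25, 32, 0, 0, 0, 0.2]])

```text
time: 45.72
tcp_pos: [0.6987, 0.0106, 0.0701]
tool_rot: [-1.159, -1.281, 1.282]
contact_force: [-0.9, -0.1, -5.1]
grip_width: 0.0393
```

```bash
python3 go.py 681 4.6 54.5 95.5;  python3 - <<'E'
from h import *
im=grab("j2"); s=im["scene"];t=im["top"]
cv2.imwrite("pics/j2s.png",cv2.resize(s[190:310,190:330],None,fx=5.5,fy=4.9,interpolation=cv2.INTER_CUBIC))
cv2.imwrite("pics/j2t.png",cv2.resize(t[140:200,235:320],None,fx=9,fy=9,interpolation=cv2.INTER_CUBIC))
E
```

```text
t45.73 tcp [698.7  10.6  70.1] yaw 95.7 F [-0.9 -0.1 -5.1] w 39.3 q7 1.09
row [-4.2, 15.7, 18.2] [-0.01, 0.04, 0.01]
```

View pics/j2s.png

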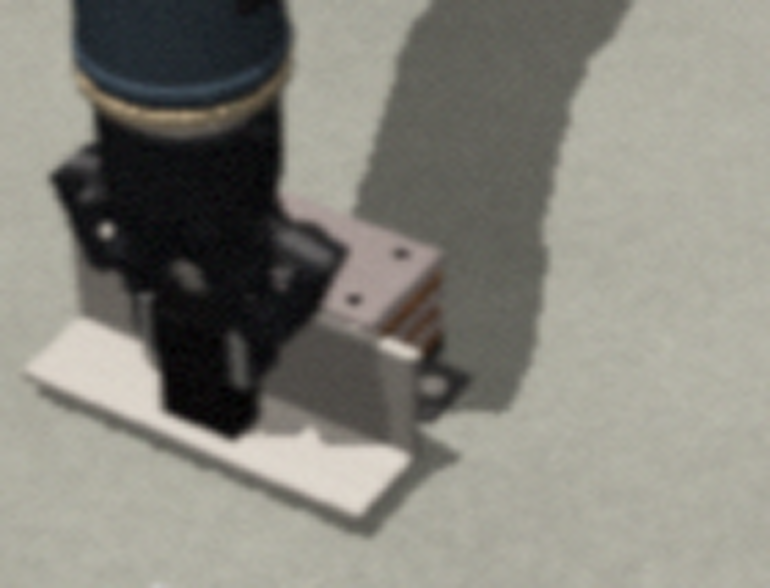

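View pics/j2t.png

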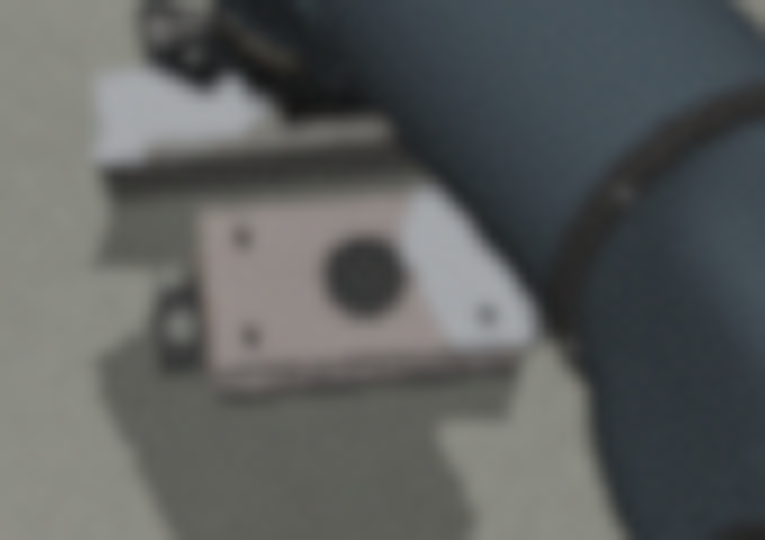

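move_arm(targets=[[-4, 8, 3, 0, 0, 0, 0.2], [-4, 12, 6, 0, 0, 0, 0.2], [-4, 14.5, 8, 0, 0, 0, 0.2], [-4, 14.5, 8, 0, 0, 0, 0.2], [-4, 14.5, 8, 0, 0, 0, 0.2]])

```text
time: 46.45
tcp_pos: [0.6919, 0.004, 0.0567]
tool_rot: [-1.162, -1.281, 1.28]
contact_force: [-0.3, 0.2, -5.7]
grip_width: 0.0392
```

```bash
python3 go.py 681 4.6 54.5 95.5
```

```text
t46.45 tcp [691.9   4.   56.7] yaw 95.5 F [-0.3  0.2 -5.7] w 39.2 q7 1.08
row [1.7, 2.2, 10.8] [0.0, 0.01, 0.0]
```

move_arm(targets=[[1, 1.2, 4, 0, 0, 0, 0.2], [1, 1.2, 6, 0, 0, 0, 0.2], [1, 1.2, 8, 0, 0, 0, 0.2], [1, 1.2, 8, 0, 0, 0, 0.2]])

```text
time: 46.95
tcp_pos: [0.6835, 0.004, 0.0554]
tool_rot: [-1.162, -1.28, 1.28]
contact_force: [0.2, 0.0, -5.0]
grip_width: 0.0394
```

move_arm(targets=[[0, 0, 1, 0, 0, 0, 0.2], [0, 0, 1, 0, 0, 0, 0.2]])

```text
time: 47.2
tcp_pos: [0.6826, 0.0039, 0.0553]
tool_rot: [-1.162, -1.28, 1.28]
contact_force: [0.4, 0.0, -5.5]
grip_width: 0.0393
```

move_arm(targets=[[0, 0, 1, 0, 0, 0, 0.2], [0, 0, 1, 0, 0, 0, 0.2]])

```text
time: 47.45
tcp_pos: [0.6815, 0.0039, 0.0553]
tool_rot: [-1.162, -1.28, 1.28]
contact_force: [-0.3, -0.0, -5.2]
grip_width: 0.0394
```

move_arm(targets=[[0, 0, 1, 0, 0, 0, 0.2], [0, 0, 1, 0, 0, 0, 0.2]])

```text
time: 47.7
tcp_pos: [0.6809, 0.0039, 0.0554]
tool_rot: [-1.162, -1.281, 1.28]
contact_force: [1.8, 0.5, -5.7]
grip_width: 0.0392
```

move_arm(targets=[[0, 0, 1, 0, 0, 0, 0.2], [0, 0, 1, 0, 0, 0, 0.2]])

```text
time: 47.95
tcp_pos: [0.6802, 0.0038, 0.0555]
tool_rot: [-1.162, -1.281, 1.279]
contact_force: [3.7, 1.4, -7.2]
grip_width: 0.039
```

move_arm(targets=[[0, 0, 0.7, 0, 0, 0, 0.2], [0, 0, 0.7, 0, 0, 0, 0.2]])

```text
time: 48.2
tcp_pos: [0.6797, 0.0037, 0.0556]
tool_rot: [-1.163, -1.282, 1.279]
contact_force: [4.5, 0.2, -7.1]
grip_width: 0.0392
```

Run:
```python
from h import *
im=grab("k1"); s=im["scene"]; print(read_state()["contact_force"],read_state()["torque"])
cv2.imwrite("pics/k1s.png",cv2.resize(s[200:310,190:310],None,fx=6,fy=5.4,interpolation=cv2.INTER_CUBIC))
```

```text
[ 5.24878445  0.99345777 -7.26464678] [ 0.23206803 -1.2972914   0.1207515 ]
```

View pics/k1s.png

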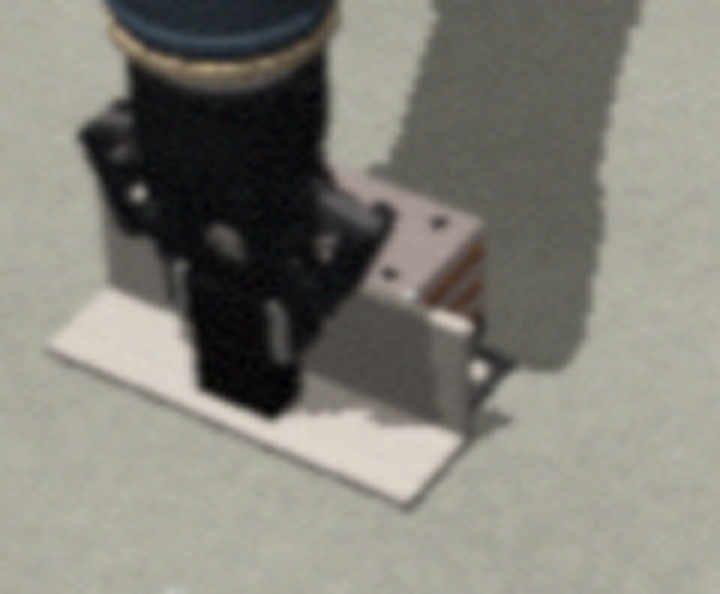

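move_arm(targets=[[0, 0.6, -0.3, 0, 0, 0, 0.2], [0, 1.2, -0.5, 0, 0, 0, 0.2], [0, 1.2, -0.5, 0, 0, 0, 0.2]])

```text
time: 48.68
tcp_pos: [0.6798, 0.0037, 0.0546]
tool_rot: [-1.162, -1.281, 1.28]
contact_force: [3.8, 1.0, -0.9]
grip_width: 0.0392
```

move_arm(targets=[[0, 0.6, 0, 0, 0, 0, 0.2], [0, 0.6, 0, 0, 0, 0, 0.2]])

```text
time: 48.92
tcp_pos: [0.68, 0.0038, 0.0545]
tool_rot: [-1.163, -1.281, 1.279]
contact_force: [2.9, 0.1, 5.4]
grip_width: 0.0394
```

move_arm(targets=[[0, -0.3, 0, 0, 0, 0, 0.5], [0, -0.3, 0, 0, 0, 0, 0.65], [0, -0.3, 0, 0, 0, 0, 0.72], [0, -0.3, 0, 0, 0, 0, 0.72], [0, -30, 0, 0, 0, 0, 0.72], [0, -80, 0, 0, 0, 0, 0.72], [0, -130, 0, 0, 0, 0, 0.72], [0, -130, 0, 0, 0, 0, 0.72]])

```text
time: 49.92
tcp_pos: [0.6814, 0.0046, 0.188]
tool_rot: [-1.167, -1.286, 1.276]
contact_force: [0.7, -0.1, -0.6]
grip_width: 0.0615
```

move_arm(targets=[[200, -40, 60, 0, 0, 0, 0.72], [200, -40, 60, 0, 0, 0, 0.72], [200, -40, 60, 0, 0, 0, 0.72], [200, -40, 60, 0, 0, 0, 0.72], [200, -40, 60, 0, 0, 0, 0.72], [200, -40, 60, 0, 0, 0, 0.72]])

```text
time: 50.68
tcp_pos: [0.6011, 0.1948, 0.2225]
tool_rot: [-1.164, -1.277, 1.28]
contact_force: [-0.7, -0.5, 0.2]
grip_width: 0.0616
```

```bash
python3 chk.py l1 72| grep -E "disc (top|scene) 6"
python3 - <<'E'
from h import *
t=cv2.imread("pics/top_l1.png"); s=cv2.imread("pics/scene_l1.png")
cv2.imwrite("pics/l1t.png",cv2.resize(t[135:195,232:317],None,fx=9,fy=9,interpolation=cv2.INTER_CUBIC))
cv2.imwrite("pics/l1s.png",cv2.resize(s[200:310,190:310],None,fx=6,fy=5,interpolation=cv2.INTER_CUBIC))
E
```

```text
disc scene 620.8 -4.9 [27. 27.]
disc top 620.2 -2.5 [24. 25.]
disc top 642.4 -72.3 [32. 21.]
```

View pics/l1t.png

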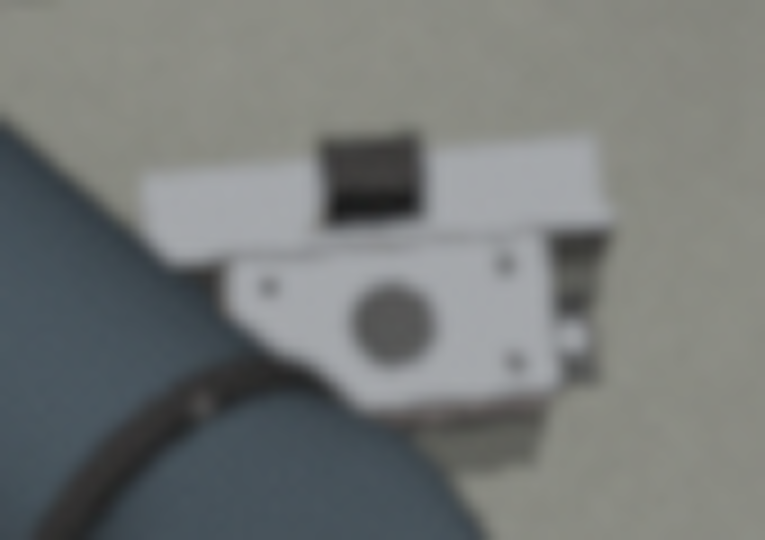

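View pics/l1s.png

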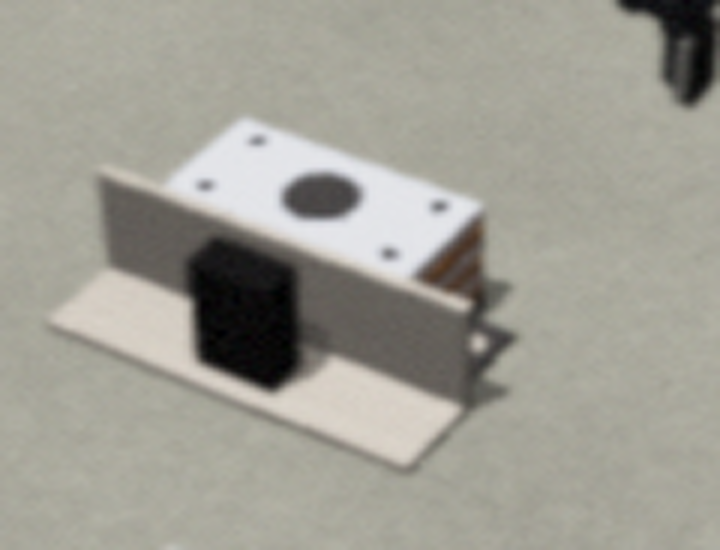

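move_arm(targets=[[245, -20, 197, 0, 0, 0, 0.72], [245, -20, 197, 0, 0, 0, 0.72], [245, -20, 197, 0, 0, 0, 0.72], [245, -20, 197, 0, 0, 0, 0.72], [245, -20, 197, 0, 0, 0, 0.72], [245, -20, 197, 0, 0, 0, 0.72], [245, -20, 197, 0, 0, 0, 0.72], [245, -20, 197, 0, 0, 0, 0.72]])

```text
time: 51.78
tcp_pos: [0.3825, 0.42, 0.243]
tool_rot: [-1.164, -1.277, 1.279]
contact_force: [0.1, -0.5, 0.4]
grip_width: 0.0617
```

```bash
python3 chk.py m1 72| grep -E "disc (top|scene) 6"
python3 - <<'E'
from h import *
t=cv2.imread("pics/top_m1.png"); s=cv2.imread("pics/scene_m1.png")
cv2.imwrite("pics/m1t.png",cv2.resize(t[135:195,232:317],None,fx=9,fy=9,interpolation=cv2.INTER_CUBIC))
cv2.imwrite("pics/m1s.png",cv2.resize(s[200:310,190:310],None,fx=6.5,fy=5.4,interpolation=cv2.INTER_CUBIC))
E
```

```text
disc scene 620.7 -4.9 [26. 29.]
disc top 620.3 -2.6 [25. 25.]
disc top 626.4 74.4 [34. 28.]
disc top 642.1 -72.3 [32. 21.]
```

View pics/m1t.png

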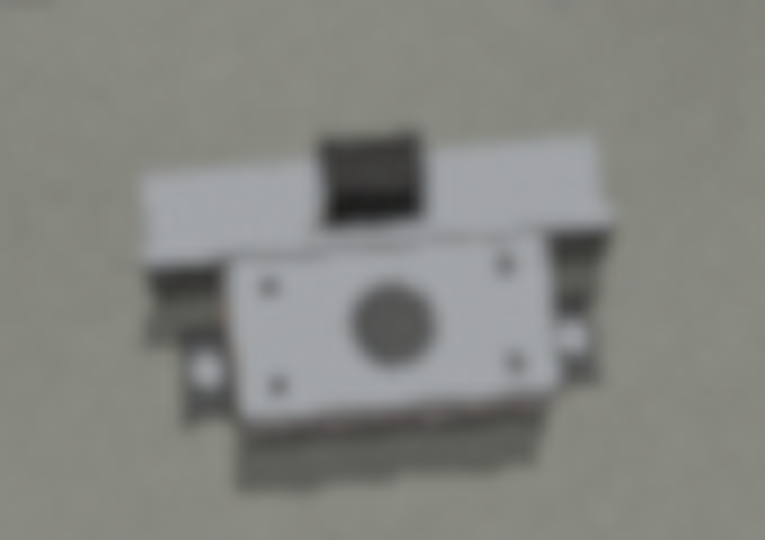

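View pics/top_m1.png

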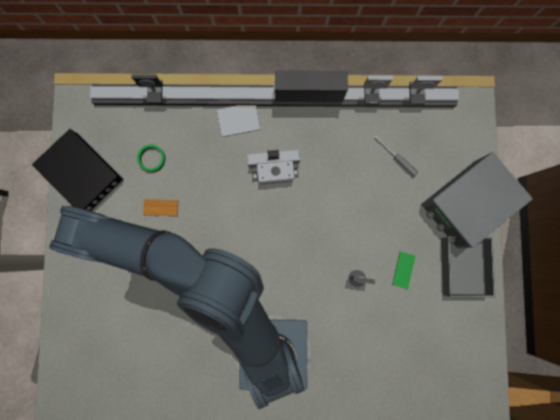

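View pics/m1s.png

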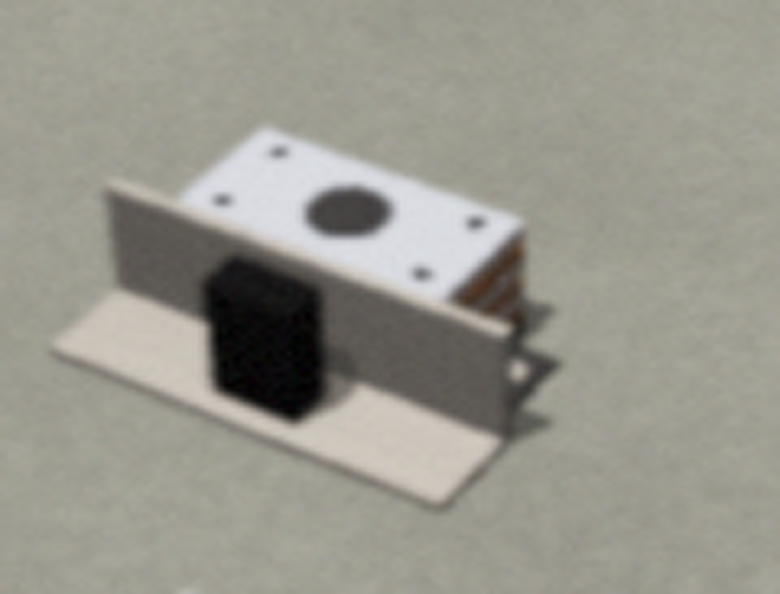

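Run:
```python
from h import *
t=cv2.imread("pics/top_m1.png"); s=cv2.imread("pics/scene_m1.png")
B=np.array([621.2,-1.2]); a=np.radians(5.55); bx=np.array([np.cos(a),np.sin(a)]); by=np.array([-np.sin(a),np.cos(a)])
def rep(n,u,v,z,name):
    p=np.polyfit(u,v,1); r=v-np.polyval(p,u); k=abs(r)<2*r.std()+1e-6; p=np.polyfit(u[k],v[k],1)
    uu=np.array([u[0],u[-1]]); P=ray(n,np.c_[uu,np.polyval(p,uu)],z)[:,:2]*1000
    d=P[0]-P[1]; q=(P-B)@np.c_[bx,by]
    print(name,n,"ang vs base y %.2f deg"%(((np.degrees(np.arctan2(d[1],d[0]))-95.55)+90)%180-90),"base-frame x",q[:,0].round(1),"resid %.2f"%r[k].std())
def cross(col,lo,hi,thr,down):  # first crossing scanning rows lo..hi
    for i in range(lo,hi,1 if hi>lo else -1):
        j=i+(1 if hi>lo else -1)
        if (col[i]-thr)*(col[j]-thr)<=0 and col[i]!=col[j]: return i+(thr-col[i])/(col[j]-col[i])*(j-i)
    return np.nan
T=cv2.GaussianBlur(t,(3,3),0).max(2).astype(float); S=cv2.GaussianBlur(s,(3,3),0).max(2).astype(float)
print(T[145:170,255].round().tolist()); print(S[250:300,240].round().tolist())
u=np.r_[251:265,282:296].astype(float); v=np.array([cross(T[:,int(x)],144,160,141,1) for x in u]); rep("top",u,v,.006,"foot far edge") 
# face top edge outside the stack: below white -> shadow
u=np.r_[251:256,295:298].astype(float); v=np.array([cross(T[:,int(x)],156,172,130,1) for x in u]); rep("top",u,v,.075,"face top edge"); print(v)
for nm,z in(("disc",.072),):pass
# leg top/plate seams in scene: foot near-camera edge
u=np.arange(205,253).astype(float); v=np.array([cross(S[:,int(x)],int(300),int(255),170,1) for x in u]); print(v[::6]); rep("scene",u,v,.006,"foot far top edge")
f=lambda p:(np.array(p,float)+.5)/[6.5,5.4]-.5+[190,200]
P=ray("scene",f([(437,506),(55,348)]),.003)[:,:2]*1000; print("foot corners base frame",((P-B)@np.c_[bx,by]).round(1).tolist())
H=ray("top",(np.array([(268,287),(505,264),(515,362),(278,385)])+.5)/9-.5+[232,135],.072)*1000; h=H[:,:2]; d=(h[0]+h[3]-h[1]-h[2]);print("top plate holes centre",h.mean(0).round(1),"ang",np.degrees(np.arctan2(d[1],d[0])).round(2))
```

```text
[137.0, 137.0, 137.0, 138.0, 137.0, 137.0, 136.0, 139.0, 147.0, 159.0, 166.0, 168.0, 169.0, 168.0, 168.0, 168.0, 166.0, 158.0, 136.0, 102.0, 76.0, 70.0, 77.0, 87.0, 92.0]
[138.0, 108.0, 92.0, 86.0, 82.0, 81.0, 79.0, 78.0, 77.0, 77.0, 77.0, 77.0, 75.0, 69.0, 62.0, 56.0, 53.0, 55.0, 61.0, 70.0, 76.0, 77.0, 81.0, 90.0, 109.0, 139.0, 172.0, 193.0, 202.0, 204.0, 206.0, 206.0, 205.0, 200.0, 181.0, 155.0, 142.0, 148.0, 156.0, 159.0, 159.0, 160.0, 160.0, 160.0, 161.0, 162.0, 161.0, 161.0, 162.0, 163.0]
foot far edge top ang vs base y -0.18 deg base-frame x [84.7 84.2] resid 0.12
face top edge top ang vs base y 0.04 deg base-frame x [30.1 30.2] resid 0.04
[163.45714286 163.38888889 163.35135135 163.27027027 163.17647059
 159.48484848 159.42857143 159.4       ]
[267.13043478 270.16666667 273.20833333 276.28       279.28
 281.95833333 284.74074074 287.61538462]
foot far top edge scene ang vs base y -0.03 deg base-frame x [79.1 79.2] resid 0.13
foot corners base frame [[79.1, 86.7], [77.3, -90.6]]
top plate holes centre [620.3  -2.3] ang 95.96
```

The straightedge is flush: its face is at base x of about 29–30 mm, within 0.2° of parallel and centred within about 2 mm. The stack is intact, and the spare sheet and bystanders are where they were. I'll take one last look, then hand in.

Run:
```python
from h import *
a=cv2.imread("pics/top_m1.png"); b=cams.grab_frame("top")
s=read_state(); print(s["time"],np.abs(s["joint_vel"]).max().round(4),np.round(s["contact_force"],1))
d=cv2.absdiff(cv2.GaussianBlur(a,(3,3),0),cv2.GaussianBlur(b,(3,3),0)).max(2)[100:310,130:430]; print("max diff",d.max(),(d>20).sum())
a0=cv2.imread("pics/top0.png")
for nm,(u,v) in dict(tape=(151,158),jar=(175,273),lens=(359,278),screwdriver=(398,158)).items():
    w=18; print(nm,cv2.absdiff(a0[v-w:v+w,u-w:u+w],b[v-w:v+w,u-w:u+w]).mean().round(1))
from rig import workorder
print(workorder.hand_in())
```

```text
51.925 0.0065 [-0.1 -1.2 -0.6]
max diff 7 0
tape 8.3
jar 51.8
lens 8.4
screwdriver 8.7
the job is handed in; nothing more can be done
None
```

The job is handed in. The three plates are stacked on the base with a brown sheet under each, and the straightedge stands flush on the far side. It took about 52 s of the 210 s.

**Stack:**
- The top plate's centre sits within about 1.5 mm of the base centre and within 0.5° of its direction.
- The straightedge pushed the top plate about 1.4 mm towards the robot as it trued the stack.
- I checked the first two plates (within about 1 mm) when I placed each one, but could not measure them again under the finished stack.

**Straightedge:**
- Its face is parallel to the base's long edge within 0.2° and centred within about 2 mm.
- The top view puts the face at 30.1 mm from the base centre. The scene view's foot edge implies 27.3–29.1 mm, low in the 27–33 mm band.
- A third reading, the foot edge in the top view, gave 84–85 mm where about 80 was expected. I rejected it because its brightness threshold was too close to the bench colour.

**Everything else:**
- The spare sheet is still flat where it started, and the green look-alike was not touched.
- The tape, lens mount and screwdriver look unchanged. The picture-difference check for the jar read high, probably because the arm covered it in that view.
- I did not compare the post, but nothing came near it.
- I noticed no knock on the parts and no slip of the grip.
- The last picture showed nothing moving around the stack, and the gripper was clear in the air.

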